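# Stand the measuring cylinders ready and open the reagent bottle

## Task

Get ready to measure out the reagent: stand every measuring cylinder that is lying on the bench upright on its foot on the white spill tray, and see that each stands steady by itself without wobbling. Only when they all stand, unscrew the blue cap of the brown bottle until its thread lets go (do not force it off), lift it clear and lay it flat in the small steel dish; in the end all the cylinders must still be standing on the tray. Leave the wash bottle, the pipette tip box and the tube box where they are.

Things in the scene. Friction and masses are not known exactly. Their poses are not given: they have to be found in the camera images.
- cylinder1: 25 ml measuring cylinder, 45 g, 160 mm tall (may be absent): stiff milky tube, 24 mm diameter, on a blue hexagonal foot 46 mm across flats, 8 mm thick. Origin: centre of the foot's underside; z runs up the tube to the open mouth. Starts lying on the bench, mouth roughly towards the robot (axis 23 mm high at the foot, 12 mm at the mouth); the foot keeps it from rolling.
- cylinder2: 25 ml measuring cylinder, 45 g, 160 mm tall (may be absent): stiff milky tube, 24 mm diameter, on a blue hexagonal foot 46 mm across flats, 8 mm thick. Origin: centre of the foot's underside; z runs up the tube to the open mouth. Starts lying on the bench, mouth roughly towards the robot (axis 23 mm high at the foot, 12 mm at the mouth); the foot keeps it from rolling.
- cylinder3: 25 ml measuring cylinder, 45 g, 160 mm tall (may be absent): stiff milky tube, 24 mm diameter, on a blue hexagonal foot 46 mm across flats, 8 mm thick. Origin: centre of the foot's underside; z runs up the tube to the open mouth. Starts lying on the bench, mouth roughly towards the robot (axis 23 mm high at the foot, 12 mm at the mouth); the foot keeps it from rolling.
- tray: white spill tray fixed to the bench, 200 mm (its x) by 190 mm (its y), rim 14 mm high, walls and floor 4 mm thick. Origin: centre of its underside, z up, so the floor is at z = 4 mm.
- dish: small square steel dish fixed to the bench, 120 mm by 120 mm, rim 12 mm high, walls and floor 3 mm thick. Origin: centre of its underside, z up, so its floor is at z = 3 mm.
- bottle: square brown 500 ml bottle, 80 mm wide, held so that it cannot turn or lift in a steel holder (130 mm by 110 mm, walls 56 mm high) fixed to the bench. Origin: under the holder, on the bottle's axis, z up. Its shoulder ends and its neck begins 150 mm up; the rim of the neck is 176 mm up.
- neck (a point): centre of the bottle's mouth, at the rim of the neck, 176 mm above the bench.
- cap: blue ribbed screw cap, 54 mm diameter, 26 mm tall, 30 g, white bar across its closed top along its x. Origin: centre of its lower edge, z up through the top; closed, lower edge 153 mm and top 179 mm above the bench. Right-hand thread, 6 mm pitch: anticlockwise seen from above it climbs 6 mm a turn with little resistance and only comes free after about 2 turns (12 to 13 rad).
- cap_mid (a point): middle of the cap, on its axis 13 mm above its lower edge; axes as the cap's.
- wash_bottle: bystander: milky wash bottle with a red top and spout, 68 mm diameter, 178 mm tall. Origin under its centre.
- tip_box: bystander: blue pipette tip box, 85 mm by 122 mm, 57 mm tall. Origin under its centre.
- tube_box: bystander: low open box of sample tubes, 90 mm by 130 mm, 35 mm tall. Origin under its centre.
Things that resemble listed ones, but are neither listed nor needed, are in the scene too. What is shaped like the cylinder3 but black or purple is not meant.

How it is judged:
By the outcome, as a careful person would: the job done as asked, in the order asked, and still so for the second after the job is handed in, with the robot touching nothing.
Of cylinder1, cylinder2, cylinder3 only 2 to 3 are there at a start; the rules pass over those that are not, and their reading is None.
At some moment in a run one of cylinder1, cylinder2, cylinder3 may be knocked a few centimetres aside while the robot is not near it.
Once in a run the grip may slacken for a moment while it holds something.
It also fails if it takes over 210 s, if anything falls off the work surface, if the arm or the gripper's body presses on something with over 40 N, if the wrist force passes 120 N, or if a joint passes its speed limit or range.

## Robot

A 7-joint arm with a two-finger parallel gripper is mounted at the origin on the work surface. World frame = base frame: x ahead of the robot, y to its left, z up, the work surface at z = 0. Lengths are in m, angles in rad, forces in N, time in s.
With the tool pointing down it reaches from about 0.35 to 0.9 m from the base axis. Payload 7.2 kg.
Tool frame: the origin (TCP) lies midway between the tips of the shut fingers; the grasp point (between the pads) lies 19 mm behind it; z points along the fingers, y is the line along which they close (so a half turn about z gives the same grasp; the last joint's range is limited). The gripper opens to 88 mm and grips with 3 to 60 N. Pads are 20 mm wide; open, the fingers measure 115 mm over their backs; the gripper's body (75 mm by 178 mm) begins 61 mm behind the grasp point.
Start: joints at [-1.212, 0.411, -0.013, 1.596, 0.006, 1.134, -0.082], TCP at [0.259, 0.569, 0.196] pointing down, gripper open.
Joint ranges: [-2.95, 2.95], [-0.29, 1.99], [-1.47, 1.44], [0.14, 2.54], [-1.03, 4.17], [0.13, 1.85], [-2.86, 2.86]. Speed limits (rad/s): [2.39, 2.39, 3.01, 3.01, 3.14, 3.14, 3.14].

## Interface

Orientations are given as a unit quaternion [w, x, y, z].
In Python, from plant import r gives the robot as it stands. The module is installed in compiled form; this text tells all that it offers.
- The arm moves only by the shell command python3 -m inch 'ROWS'. ROWS is JSON, a list of rows, each a list of 3 entries, a list of its own where there are three numbers: the turn, a rotation vector about the world's x, y, z in degrees, then the shift along the world's x, y, z in mm, then the opening, from 0 (shut) to 1 (fully open). A call has exactly 10 rows; each row is the pose to reach, as a shift and turn from the pose commanded when the call began; what a row does not reach only later rows make up. A row lasts 1/12 s, in which the tool goes at most 41.7 mm and 7.16 degrees, less where a joint would pass 70% of its speed; a pose out of reach is approached as far as the arm can. A call with a gripper value outside its range is refused whole. The fingers move at their own pace and stop on an object; the grip force is fixed at half the most. Time passes only in rows, so rows that repeat a pose let the fingers close, or fill a call up. It gives the time, the measured TCP pose, the force, the opening and the grip force at its end, in the units of the state.
- r.get_state(): the state, without advancing time (a new reading comes with each control period).
- r.camera(name): name is "scene" or "top" or "wrist"; returns the picture (384x512x3 uint8, red, green, blue); there is no depth.
- r.camera_params(name): a dict with "intrinsics" (3x3 intrinsics, pixels), "k1" (the pictures are not rectified: a ray, as slopes to the right and down, at radius r is drawn at 1 + k1 r^2 times it, then the intrinsics apply), "extrinsics" (4x4, takes a point from world to camera coordinates); the wrist camera has in their place "mount" (4x4, takes a point from camera to tool coordinates, whose origin is the TCP and whose axes are the flange's). Camera axes: x right, y up, looking along -z (the intrinsics and any distortion apply to the point x, -y, -z); pixel columns grow to the right and rows downward; lengths in m; the calibration is good to about 2 mm. A picture is of the moment at which its call begins: read the wrist's pose just before it. camera_params takes no time and is no camera call.
- r.hand_in(): hands the job in; it is judged then, once.
The state is a dict: "time": time; "q": joint angles; "qd": joint speeds; "joint_efforts": joint torques, N m; "position": TCP position; "tool_rot": TCP orientation; "contact_force": force on the tool from outside, world axes, zero at the start; "wrist_torque": the same for the moment, N m; "grip_width": finger opening in m; "grasp_force": force on a finger pad.
Only numpy, scipy, OpenCV 4.12 (cv2) and the standard library are available. Lean on these libraries where they do the work, as an engineer would, in place of code of your own. Each camera call takes 0.05 s, during which the arm holds its last target. There are 200 camera calls.

## Working session

There is one attempt and no reset: what is moved stays moved. The work goes in short steps, Python scripts to look and compute and a shell command to move; the robot and the scene stay as the last step left them, time stands still between calls to the robot, and variables do not carry over. Pictures are saved under pics/ and viewed, at most 14 in all, crops included, and the job is handed in when it is done.

```bash
mkdir -p pics
cat > h.py <<'E'
import numpy as np, cv2
from plant import r
from scipy.spatial.transform import Rotation as R
def snap(n,f):
    s=r.get_state(); im=r.camera(n); cv2.imwrite('pics/'+f,im[...,::-1]); return s,im
def T_wrist(s):
    T=np.eye(4); q=s['tool_rot']; T[:3,:3]=R.from_quat([q[1],q[2],q[3],q[0]]).as_matrix(); T[:3,3]=s['position']; return T
def cam(n,s=None):
    p=r.camera_params(n); K=np.array(p['intrinsics']); k=p['k1']
    if n=='wrist': C=T_wrist(s)@np.array(p['mount'])
    else: C=np.linalg.inv(np.array(p['extrinsics']))
    return K,k,C
def ray(n,uv,s=None):
    K,k,C=cam(n,s); uv=np.array(uv,float).reshape(-1,1,2)
    p=cv2.undistortPoints(uv,K,np.array([k,0,0,0.]))[:,0]
    d=np.c_[p[:,0],-p[:,1],-np.ones(len(p))]@C[:3,:3].T
    return C[:3,3],d/np.linalg.norm(d,axis=1)[:,None]
def onz(n,uv,z,s=None):
    o,d=ray(n,uv,s); z=np.asarray(z); return o+d*((z-o[2])/d[:,2])[:,None]
def tri(*v):
    A=0;b=0
    for o,d in v:
        d=d[0]; P=np.eye(3)-np.outer(d,d); A=A+P;b=b+P@o
    x=np.linalg.solve(A,b); return x,[np.linalg.norm(np.cross(x-o,d[0]))for o,d in v]
def proj(n,X,s=None):
    K,k,C=cam(n,s); p=(np.atleast_2d(X)-C[:3,3])@C[:3,:3]; x=p[:,0]/-p[:,2]; y=-p[:,1]/-p[:,2]; f=1+k*(x*x+y*y)
    return np.c_[x*f*K[0,0]+K[0,2],y*f*K[1,1]+K[1,2]]
E
python3 - <<'E'
from h import *
for n in('scene','top','wrist'):
    s,im=snap(n,n+'0.png')
    p=r.camera_params(n);print(n,{k:np.round(v,3).tolist() for k,v in p.items()})
print(s)
E
```

```text
scene {'intrinsics': [[434.468, 0.0, 252.867], [0.0, 434.468, 195.592], [0.0, 0.0, 1.0]], 'k1': -0.021, 'extrinsics': [[-0.466, 0.885, 0.009, 0.181], [-0.74, -0.396, 0.543, 0.405], [0.484, 0.247, 0.84, -1.733], [0.0, 0.0, 0.0, 1.0]]}
top {'intrinsics': [[372.953, 0.0, 254.487], [0.0, 372.953, 195.261], [0.0, 0.0, 1.0]], 'k1': -0.126, 'extrinsics': [[-0.011, -1.0, -0.013, 0.127], [0.982, -0.013, 0.191, -0.605], [-0.191, -0.011, 0.982, -1.454], [0.0, 0.0, 0.0, 1.0]]}
wrist {'intrinsics': [[272.087, 0.0, 251.116], [0.0, 272.087, 192.678], [0.0, 0.0, 1.0]], 'k1': -0.042, 'mount': [[0.001, 0.96, 0.281, 0.078], [1.0, -0.001, 0.001, 0.001], [0.002, 0.281, -0.96, -0.189], [0.0, 0.0, 0.0, 1.0]]}
{'time': 0.1, 'q': array([-1.21219174,  0.41182865, -0.01271933,  1.59693738,  0.00559742,
        1.13432583, -0.08221767]), 'qd': array([-0.00130807, -0.00267527,  0.00033101, -0.00161977,  0.00132791,
        0.00130183, -0.00071797]), 'joint_efforts': array([ 2.18951005e-03, -5.89093602e+01,  6.43370301e-01, -2.91713691e+01,
       -5.38538746e-02,  1.44674565e-02,  5.45989110e-05]), 'position': array([0.25855535, 0.56846714, 0.19509713]), 'tool_rot': array([-1.06652913e-04,  2.11780294e-01,  9.77317027e-01, -7.24001526e-04]), 'contact_force': array([ 0.1640342 , -0.01306071,  0.02442321]), 'wrist_torque': array([ 0.00959722, -0.02118739,  0.02651536]), 'grasp_force': 0.0, 'grip_width': 0.08782593391590167}
```

View pics/top0.png

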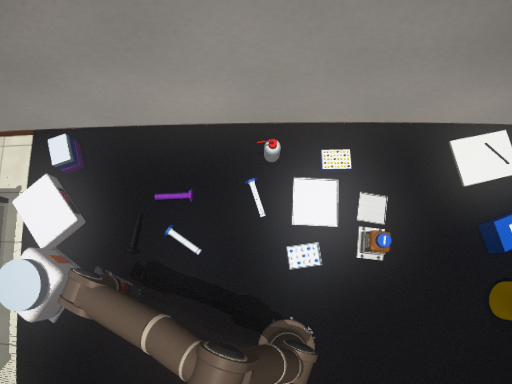

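View pics/scene0.png

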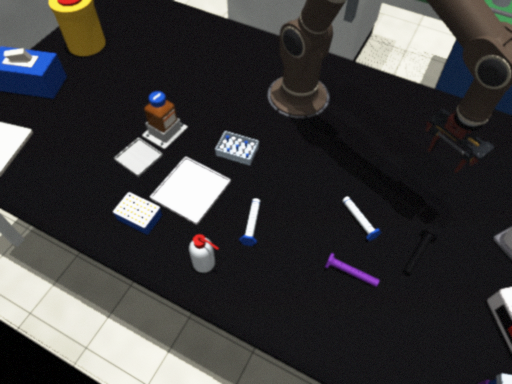

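Candidates for "measuring cylinder" (top view): white tube and blue foot at (183,241) and (256,197) fit the description. The purple one (174,195) and the black one (136,232) are decoys. Candidates for the cap are the blue cap (383,240), the blue box at right (497,235) and the blue tip box; I choose (383,240). The scene view shows the same two white cylinders, at (361,218) and (251,221). Now for measurements and a close crop.

```bash
cat > meas.py <<'E'
from h import *
def load(n,f='0'): return cv2.imread(f'pics/{n}{f}.png')
def cc(mask,lo=10):
    n,l,st,c=cv2.connectedComponentsWithStats(mask.astype(np.uint8)); return [(i,st[i],c[i]) for i in range(1,n) if st[i,4]>=lo],l
if __name__=='__main__':
    for n in('top','scene'):
        hsv=cv2.cvtColor(load(n),cv2.COLOR_BGR2HSV); H,S,V=[hsv[...,i].astype(int) for i in range(3)]
        for nm,m in (('blue',(H>100)&(H<125)&(S>130)&(V>60)),('white',(S<70)&(V>150))):
            c,l=cc(m,12)
            for i,st,ce in c:
                pts=np.argwhere(l==i)[:,::-1].astype(np.float32); q=cv2.minAreaRect(pts)
                if st[4]<4000: print(n,nm,st.tolist(),np.round(ce,1),np.round(cv2.boxPoints(q),1).tolist() if nm=='white' else '')
    a=load('top')[150:275,150:420]; b=load('scene')[75:300,90:450]
    a=cv2.resize(a,None,fx=2.2,fy=2.2,interpolation=cv2.INTER_CUBIC)
    b=cv2.resize(b,(a.shape[1],int(225*a.shape[1]/360)));b=b[:325]
    cv2.imwrite('pics/crop0.png',np.vstack([a,b]))
E
python3 meas.py
```

```text
top blue [245, 178, 13, 6, 32] [250.6 179.9] 
top blue [479, 213, 33, 40, 957] [497.5 233.8] 
top blue [164, 225, 10, 11, 39] [167.9 229.5] 
top blue [377, 233, 15, 15, 143] [383.8 239.8] 
top white [450, 130, 62, 56, 2497] [482.8 157. ] [[449.70001220703125, 140.60000610351562], [507.20001220703125, 127.80000305175781], [517.4000244140625, 173.89999389648438], [459.8999938964844, 186.6999969482422]]
top white [48, 134, 23, 31, 511] [ 58.5 148.9] [[46.20000076293945, 137.1999969482422], [65.5, 133.3000030517578], [70.9000015258789, 160.60000610351562], [51.70000076293945, 164.5]]
top white [265, 141, 15, 13, 87] [272.7 148.5] [[264.20001220703125, 146.10000610351562], [277.70001220703125, 140.6999969482422], [281.3999938964844, 150.0], [268.0, 155.39999389648438]]
top white [321, 149, 30, 20, 454] [335.6 159. ] [[321.0, 149.0], [350.0, 149.0], [350.0, 168.0], [321.0, 168.0]]
top white [292, 178, 47, 49, 2134] [315.  201.7] [[291.29998779296875, 224.5], [293.20001220703125, 177.3000030517578], [338.8999938964844, 179.1999969482422], [337.0, 226.39999389648438]]
top white [249, 181, 16
[... 3951 characters left out ...]
, 198, 15, 38, 287] [252.3 217. ] [[244.6999969482422, 234.5], [252.5, 197.3000030517578], [260.0, 198.8000030517578], [252.1999969482422, 236.10000610351562]]
scene white [0, 209, 18, 16, 120] [  8.2 216.7] [[-2.0, 211.0], [3.5, 205.5], [17.0, 219.0], [11.5, 224.5]]
scene white [190, 241, 22, 16, 203] [199.6 249.8] [[188.39999389648438, 255.10000610351562], [190.3000030517578, 240.8000030517578], [211.60000610351562, 243.60000610351562], [209.6999969482422, 258.0]]
scene white [500, 287, 12, 28, 203] [507.  297.4] [[500.0, 287.0], [511.0, 287.0], [511.0, 314.0], [500.0, 314.0]]
scene white [501, 374, 11, 10, 101] [506.1 378.6] [[501.0, 374.0], [511.0, 374.0], [511.0, 383.0], [501.0, 383.0]]
```

View pics/crop0.png

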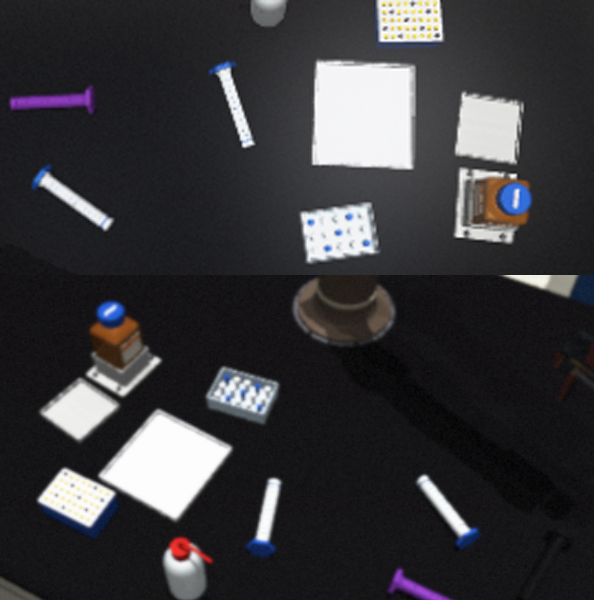

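The crop shows two white cylinders with blue hexagonal feet (top (183,241) and (256,197)), the black and purple decoys apart, and the blue cap with its white bar at (384,240). Next, positions from the two views.

Run:
```python
from h import *
P=lambda a:np.round(np.array(a)*1000).tolist()
# tube mid (white centroid), mouth end
for nm,t,s in (('A mid',(184,241.2),(358.3,214.5)),('A mouth',(199.2,251.8),(344.5,197.4)),('A foot',(167.9,229.5),(373.2,234.2)),('B mid',(256.6,198.4),(252.3,217)),('B mouth',(262.2,216),(256.3,198)),('B foot',(250.6,179.9),(247.7,240.1)),
 ('cap',(384.3,239.9),(156.5,95.9)),('tray',(315.1,201.8),(190,188)),('dish',(372,207.7),(138,156.2))):
    x,e=tri(ray('top',t),ray('scene',s)); print(nm,P(x),'err',P(e))
print('A',P(onz('top',[(167.9,229.5),(184,241.2),(199.2,251.8)],.016)),P(onz('scene',[(373.2,234.2),(358.3,214.5),(344.5,197.4)],.016)))
print('B',P(onz('top',[(250.6,179.9),(256.6,198.4),(262.2,216)],.016)),P(onz('scene',[(247.7,240.1),(252.3,217),(256.3,198)],.016)))
print('tray',P(onz('top',[(292,225),(293,178),(339,179),(337.5,226)],.014)))
print('tray sc',P(onz('scene',[(150,196),(188,157),(230,180),(191,222)],.014)))
print('dish',P(onz('top',[(356.4,220.3),(360,192),(387.7,195.1),(384.5,223.5)],.012)))
print('bar',P(onz('top',[(383.3,244),(385.1,236)],.179)))
```

```text
A mid [427.0, 409.0, 20.0] err [2.0, 2.0]
A mouth [383.0, 346.0, 17.0] err [2.0, 2.0]
A foot [475.0, 476.0, 24.0] err [2.0, 2.0]
B mid [600.0, 110.0, 26.0] err [0.0, 0.0]
B mouth [527.0, 88.0, 21.0] err [1.0, 1.0]
B foot [679.0, 135.0, 24.0] err [0.0, 0.0]
cap [409.0, -361.0, 174.0] err [0.0, 0.0]
tray [587.0, -136.0, 2.0] err [1.0, 1.0]
dish [558.0, -376.0, 0.0] err [0.0, 0.0]
A [[475.0, 480.0, 16.0], [427.0, 412.0, 16.0], [383.0, 348.0, 16.0]] [[471.0, 475.0, 16.0], [424.0, 408.0, 16.0], [384.0, 344.0, 16.0]]
B [[681.0, 135.0, 16.0], [602.0, 111.0, 16.0], [527.0, 89.0, 16.0]] [[676.0, 134.0, 16.0], [595.0, 107.0, 16.0], [524.0, 85.0, 16.0]]
tray [[489.0, -34.0, 14.0], [687.0, -44.0, 14.0], [681.0, -239.0, 14.0], [481.0, -222.0, 14.0]]
tray sc [[683.0, -232.0, 14.0], [484.0, -209.0, 14.0], [501.0, -29.0, 14.0], [703.0, -58.0, 14.0]]
dish [[504.0, -303.0, 12.0], [624.0, -326.0, 12.0], [609.0, -445.0, 12.0], [488.0, -422.0, 12.0]]
bar [[394.0, -355.0, 179.0], [423.0, -364.0, 179.0]]
```

```bash
cat > plan.py <<'E'
from h import *
def tool(az,dep,ysign=1):
    """tool z heading az (deg), depressed dep below horizontal; y horizontal at az+90*ysign"""
    a,d=np.radians([az,dep]); z=np.array([np.cos(a)*np.cos(d),np.sin(a)*np.cos(d),-np.sin(d)])
    y=ysign*np.array([-np.sin(a),np.cos(a),0]); return np.c_[np.cross(y,z),y,z]
def go(Rt,pt,R0=None,p0=None,lab=''):
    s=r.get_state(); T=T_wrist(s); R0=T[:3,:3] if R0 is None else R0; p0=T[:3,3] if p0 is None else p0
    print(lab,'turn',np.round(np.degrees((R.from_matrix(Rt@R0.T)).as_rotvec()),1).tolist(),'shift',np.round((np.array(pt)-p0)*1000).tolist())
E
python3 - <<'E'
from plan import *
Rt=tool(54.7,45); G=np.array([.421,.402,.0165]); z=Rt[:,2]
Rv=tool(54.7,89.99)
go(Rv,G-z*.11,lab='yaw+pre'); go(Rt,G-z*.11,Rv,G-z*.11,lab='tilt'); go(Rt,G+z*.009,Rt,G-z*.11,'in'); print(G+z*.009)
E
```

```text
yaw+pre turn [0.1, 0.0, 79.2] shift [117.0, -230.0, -101.0]
tilt turn [36.7, -26.0, 0.0] shift [0.0, 0.0, 0.0]
in turn [0.0, 0.0, 0.0] shift [49.0, 69.0, -84.0]
[0.42467746 0.40719387 0.01013604]
```

```bash
python3 -m inch '[[[0,0,7],[12,-23,0],0.6],[[0,0,14],[24,-46,0],0.6],[[0,0,21],[36,-69,0],0.6],[[0,0,28],[48,-92,0],0.6],[[0,0,35],[60,-115,0],0.6],[[0,0,42],[72,-138,0],0.6],[[0,0,49],[84,-161,0],0.6],[[0,0,56],[96,-184,0],0.6],[[0,0,63],[108,-207,0],0.6],[[0,0,70],[117,-230,0],0.6]]'
python3 -m inch '[[[0,0,5],[0,0,-10],0.6],[[0,0,9],[0,0,-20],0.6],[[0,0,9],[0,0,-30],0.6],[[0,0,9],[0,0,-40],0.6],[[0,0,9],[0,0,-50],0.6],[[0,0,9],[0,0,-60],0.6],[[0,0,9],[0,0,-60],0.6],[[0,0,9],[0,0,-60],0.6],[[0,0,9],[0,0,-60],0.6],[[0,0,9],[0,0,-60],0.6]]'
python3 -m inch '[[[5,-4,0],[0,0,0],0.6],[[10,-7,0],[0,0,0],0.6],[[15,-10.6,0],[0,0,0],0.6],[[20,-14,0],[0,0,0],0.6],[[25,-17.7,0],[0,0,0],0.6],[[30,-21,0],[0,0,0],0.6],[[36.7,-26,0],[0,0,0],0.6],[[36.7,-26,0],[0,0,0],0.6],[[36.7,-26,0],[0,0,0],0.6],[[36.7,-26,0],[0,0,0],0.6]]'
python3 - <<'E'
from plan import *
s,im=snap('wrist','w1.png'); print(s['q'],s['position'],T_wrist(s)[:3,:3])
G=np.array([.421,.402,.0165]);Rt=tool(54.7,45)
go(Rt,G+Rt[:,2]*.009); print(proj('wrist',[[.475,.478,.023],G,[.383,.347,.012]],s))
E
```

```text
time: 0.98
position: [0.3765, 0.3375, 0.1957]
tool_rot: [-0.0, -0.39, 0.921, -0.0]
contact_force: [-0.1, 0.0, 0.1]
grip_width: 0.0526
grasp_force: 0.0
time: 1.82
position: [0.3759, 0.3393, 0.1363]
tool_rot: [0.0, -0.458, 0.889, 0.0]
contact_force: [-0.5, 0.7, 0.5]
grip_width: 0.053
grasp_force: 0.0
time: 2.65
position: [0.3701, 0.3433, 0.1488]
tool_rot: [0.256, -0.441, 0.846, 0.155]
contact_force: [-0.5, -0.2, -0.2]
grip_width: 0.0527
grasp_force: 0.0
[ 0.16056593  0.08680469 -0.87554355  2.39793037 -0.84358604  0.1611125
  2.63911481] [0.37011447 0.34334725 0.14875936] [[-0.48001423 -0.82533526  0.29733489]
 [-0.66633358  0.56347524  0.48835971]
 [-0.57060134  0.03629539 -0.82042474]]
 turn [7.1, -7.5, -0.9] shift [54.0, 66.0, -139.0]
[[240.35201576 212.68896678]
 [239.4608248  166.48227469]
 [237.79462145 120.52093924]]
```

View pics/w1.png

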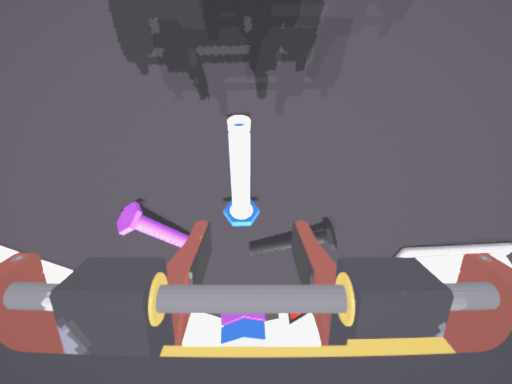

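The wrist view shows cylinder A's mouth at (239,122) and foot at (241,212), within 2 px of the prediction. It also shows that the full outward tilt was not quite reached at this radius. Moving further out.

```bash
python3 -m inch '[[[2,-2,0],[6,6,-15],0.6],[[4,-4,0],[12,12,-30],0.6],[[6,-6,0],[18,18,-50],0.6],[[7,-7.5,-1],[24,26,-75],0.6],[[7,-7.5,-1],[29,31,-90],0.6],[[7,-7.5,-1],[29,31,-97],0.6],[[7,-7.5,-1],[29,31,-97],0.6],[[7,-7.5,-1],[29,31,-97],0.6],[[7,-7.5,-1],[29,31,-97],0.6],[[7,-7.5,-1],[29,31,-97],0.6]]'
python3 - <<'E'
from plan import *
s=r.get_state(); print(s['q'],s['position'],T_wrist(s)[:3,:3])
G=np.array([.421,.402,.0165]);Rt=tool(54.7,45)
go(Rt,G+Rt[:,2]*.009)
E
```

```text
time: 3.53
position: [0.4033, 0.3453, 0.1925]
tool_rot: [0.31, -0.434, 0.828, 0.172]
contact_force: [-0.4, -0.3, -0.3]
grip_width: 0.0528
grasp_force: 0.0
[ 0.81590401  0.15820193 -1.46415166  2.37226282 -0.9519058   0.12723588
  2.85698248] [0.40325468 0.34532962 0.19254746] [[-0.43098595 -0.82597495  0.36334075]
 [-0.61247542  0.56346797  0.55441655]
 [-0.66266505  0.01640846 -0.74873613]]
 turn [2.3, -2.8, -1.0] shift [21.0, 62.0, -182.0]
```

The outward-tilted wrist hits j3, j6 and j7 limits. I'll identify the kinematics from the poses logged so far, to choose a feasible way of turning the cylinders.

```bash
cat > fk.py <<'E'
from h import *
import itertools
from scipy.optimize import least_squares
s=r.get_state()
D=[([-1.21219174,0.41182865,-0.01271933,1.59693738,0.00559742,1.13432583,-0.08221767],[0.25855535,0.56846714,0.19509713],R.from_quat([2.11780294e-01,9.77317027e-01,-7.24001526e-04,-1.06652913e-04]).as_matrix()),
([0.16056593,0.08680469,-0.87554355,2.39793037,-0.84358604,0.1611125,2.63911481],[0.37011447,0.34334725,0.14875936],np.array([[-0.48001423,-0.82533526,0.29733489],[-0.66633358,0.56347524,0.48835971],[-0.57060134,0.03629539,-0.82042474]])),
([0.81590401,0.15820193,-1.46415166,2.37226282,-0.9519058,0.12723588,2.85698248],[0.40325468,0.34532962,0.19254746],np.array([[-0.43098595,-0.82597495,0.36334075],[-0.61247542,0.56346797,0.55441655],[-0.66266505,0.01640846,-0.74873613]]))]
def fk(q,p,S,full=False):
    Rz=lambda a:R.from_euler('z',a); Ry=lambda a:R.from_euler('y',a)
    o1,o7,d1,d3,a3,d5,a5,d7,a7=p; z=np.array([0,0,1.])
    A=Rz(S[0]*q[0]+o1); B=A*Ry(q[1]); x=z*d1+B.apply(z*d3)
    C=B*Rz(S[1]*q[2]); x=x+C.apply([a3,0,0]); E=C*Ry(q[3]); x=x+E.apply([a5,0,d5])
    F=E*Rz(S[2]*q[4])*Ry(q[5]); x=x+F.apply([a7,0,d7]); return x,(F*Rz(S[3]*q[6]+o7)).as_matrix()
if __name__=='__main__':
    for S in itertools.product([1,-1],repeat=4):
      best=None
      for o1 in(0,1.57,3.14,-1.57):
        for o7 in(0,1.57,3.14,-1.57):
          def f(p):
            e=[]
            for q,x,M in D:
                X,N=fk(q,p,S); e+=list((X-x)*3)+list((N-M).ravel())
            return e
          o=least_squares(f,[o1,o7,.35,.4,0,.4,0,.25,0])
          if best is None or o.cost<best.cost:best=o
      print(S,best.cost,np.round(best.x,3).tolist())
E
python3 fk.py
```

```text
(1, 1, 1, 1) 3.8869156201516732 [2.213, -1.036, -0.232, -0.213, 1.316, 0.22, -0.024, -1.22, 0.715]
(1, 1, 1, -1) 3.947571457694264 [2.322, -2.342, -0.303, -0.385, 1.555, 0.179, -0.015, -1.535, 0.818]
(1, 1, -1, 1) 2.0036424233536376 [-4.045, 2.696, 0.548, -0.62, 0.202, 0.344, 0.005, -0.447, -0.373]
(1, 1, -1, -1) 0.9945082487375785 [2.217, 2.049, 0.561, -0.663, 0.242, 0.336, 0.0, -0.482, -0.356]
(1, -1, 1, 1) 1.0393760888298993 [-0.687, 4.551, -6.483, 5.379, -4.098, -2.052, -3.464, 3.899, -1.379]
(1, -1, 1, -1) 2.0663989989426725 [-0.715, -2.294, -6.469, 5.468, -4.189, -2.027, -3.454, 4.012, -1.407]
(1, -1, -1, 1) 3.4400703586609596 [-0.976, -3.379, -5.226, 6.961, -3.653, -0.985, -2.229, 4.86, 0.097]
(1, -1, -1, -1) 4.77551494512812 [-0.931, 1.887, -5.359, 6.634, -3.373, -1.123, -2.335, 4.469, 0.149]
(-1, 1, 1, 1) 1.0210214103626822 [3.11, -1.406, -1.487, 7.914, -5.673, 0.798, -0.384, 7.853, -0.535]
(-1, 1, 1, -1) 0.8400010509817594 [-3.205, 4.285, -1.654, 7.859, -5.573, 0.714, -0.472, 7.712, -0.503]
(-1, 1, -1, 1) 3.336173943134709 [2.719, 3.406, -5.047, 7.507, -6.238, -0.917, -2.551, 6.834, -1.893]
(-1, 1, -1, -1) 4.170376028790994 [2.725, -3.641, -5.028, 7.505, -6.243, -0.91, -2.542, 6.843, -1.894]
(-1, -1, 1, 1) 3.253116265092305 [0.12, 3.737, 0.237, 0.309, 0.196, 0.373, -0.027, 0.113, 0.039]
(-1, -1, 1, -1) 2.0269463600090427 [0.126, -3.329, 0.236, 0.304, 0.204, 0.37, -0.028, 0.105, 0.044]
(-1, -1, -1, 1) 0.35764913501339707 [-0.026, 2.127, 0.38, 0.401, 0.041, 0.466, 0.044, 0.298, -0.022]
(-1, -1, -1, -1) 0.00363172572926691 [-0.055, -4.759, 0.376, 0.335, 0.116, 0.454, 0.04, 0.212, 0.01]
```

```bash
python3 - <<'E'
from plan import *
go(tool(54.7,89.9),[.38,.38,.22])
E
cat > log.py <<'E'
from h import *
import json
s=r.get_state(); open('log.jsonl','a').write(json.dumps([s['q'].tolist(),s['position'].tolist(),T_wrist(s)[:3,:3].tolist()])+'\n'); print('q',np.round(s['q'],2).tolist(),'F',np.round(s['contact_force'],1).tolist(),'t',round(s['time'],1))
E
python3 -m inch '[[[-6,3,0],[-3,5,5],0.6],[[-12,6,0],[-6,10,10],0.6],[[-18,10,0],[-10,15,15],0.6],[[-24,15,0],[-15,20,20],0.6],[[-30,19,0],[-20,25,25],0.6],[[-34,24,0],[-23,35,28],0.6],[[-34,24,0],[-23,35,28],0.6],[[-34,24,0],[-23,35,28],0.6],[[-34,24,0],[-23,35,28],0.6],[[-34,24,0],[-23,35,28],0.6]]'; python3 log.py
python3 -m inch '[[[0,0,-7],[0,0,0],0.6],[[0,0,-14],[0,0,0],0.6],[[0,0,-21],[0,0,0],0.6],[[0,0,-28],[0,0,0],0.6],[[0,0,-35],[0,0,0],0.6],[[0,0,-42],[0,0,0],0.6],[[0,0,-49],[0,0,0],0.6],[[0,0,-56],[0,0,0],0.6],[[0,0,-63],[0,0,0],0.6],[[0,0,-70],[0,0,0],0.6]]'; python3 log.py
python3 -m inch '[[[5,-4,0],[0,0,0],0.6],[[10,-8,0],[0,0,0],0.6],[[15,-12,0],[0,0,0],0.6],[[20,-16,0],[0,0,0],0.6],[[20,-16,0],[0,0,0],0.6],[[20,-16,0],[0,0,0],0.6],[[20,-16,0],[0,0,0],0.6],[[20,-16,0],[0,0,0],0.6],[[20,-16,0],[0,0,0],0.6],[[20,-16,0],[0,0,0],0.6]]'; python3 log.py
cat > fit.py <<'E'
import fk,json
from fk import *
D=fk.D+[(q,x,np.array(M)) for q,x,M in map(json.loads,open('log.jsonl'))]
S=(-1,)*4
def f(p):
    e=[]
    for q,x,M in D:
        X,N=FK(q,p); e+=list((X-x)*10)+list((N-M).ravel())
    return e
def FK(q,p):
    Rz=lambda a:R.from_euler('z',a); Ry=lambda a:R.from_euler('y',a); z=np.array([0,0,1.])
    o1,o7,d1,a1,d3,a3,d5,a5,d7,a7=p[:10]; b=p[10:15]; c=p[15:]
    A=Rz(-q[0]+o1); x=A.apply([a1,b[0],d1]); B=A*Ry(q[1]+c[0]); C=B*Rz(-q[2]+c[1]); x=x+C.apply([a3,b[1],d3]); E=C*Ry(q[3]+c[2])*Rz(-q[4]+c[3]); x=x+E.apply([a5,b[2],d5])
    F=E*Ry(q[5]+c[4])*Rz(-q[6]+o7); x=x+F.apply([a7,b[3],d7]); return x,F.as_matrix()
if __name__=='__main__':
    p0=[-.05,1.52,.376,0,.335,.116,.454,.04,.212,.01]+[0]*10
    o=least_squares(lambda p:np.r_[f(p),np.array(p[10:])*.01],p0); print(o.cost,np.round(o.x,4).tolist()); print(np.round([np.linalg.norm(FK(q,o.x)[0]-x)*1e3 for q,x,M in D],1)); np.save('fk.npy',o.x)
E
python3 fit.py
```

```text
turn [-34.5, 22.9, -0.6] shift [-23.0, 35.0, 27.0]
time: 4.37
position: [0.3798, 0.3831, 0.2193]
tool_rot: [-0.01, -0.462, 0.887, 0.008]
contact_force: [0.3, -0.5, -0.3]
grip_width: 0.0525
grasp_force: 0.0
q [-0.17, 0.39, -0.9, 1.72, 0.3, 1.2, 1.38] F [0.3, -0.5, -0.3] t 4.4
time: 5.2
position: [0.3801, 0.3796, 0.2203]
tool_rot: [0.001, 0.135, 0.991, 0.011]
contact_force: [0.6, 0.3, -0.0]
grip_width: 0.0528
grasp_force: 0.0
q [-0.33, 0.3, -0.66, 1.76, 0.19, 1.13, 0.25] F [0.6, 0.3, -0.0] t 5.2
time: 6.03
position: [0.3816, 0.3803, 0.221]
tool_rot: [0.114, 0.128, 0.965, 0.201]
contact_force: [0.2, 0.5, -0.5]
grip_width: 0.0526
grasp_force: 0.0
q [-0.14, 0.02, -0.71, 2.15, -0.05, 0.52, 0.51] F [0.2, 0.5, -0.5] t 6.0Traceback (most recent call last):
  File "fit.py", line 3, in <module>
    D=fk.D+[(q,x,np.array(M)) for q,x,M in map(json.loads,open('log.jsonl'))]
      ^^^^
AttributeError: 'function' object has no attribute 'D'
```

```bash
sed -i 's/^import fk,json/import json/; s/^from fk import \*/from fk import */; s/fk\.D+/D+/' fit.py; python3 fit.py
cat > ik.py <<'E'
from fit import *
from plan import tool
P=np.load('fk.npy')
LO=np.array([-2.95,-.29,-1.47,.14,-1.03,.13,-2.86]);HI=np.array([2.95,1.99,1.44,2.54,4.17,1.85,2.86])
def ik(Rt,pt,seeds=12,rng=np.random.default_rng(0),q0=None,w=.01):
    best=[]
    for i in range(seeds):
        s=q0 if q0 is not None and i==0 else LO+(HI-LO)*rng.uniform(.2,.8,7)
        def e(q):
            X,N=FK(q,P); return np.r_[(X-pt)*5,R.from_matrix(N.T@Rt).as_rotvec(),w*(q-(LO+HI)/2)/(HI-LO)]
        o=least_squares(e,s,bounds=(LO+.03,HI-.03),max_nfev=60); er=np.linalg.norm(e(o.x)[:6]); m=min(np.r_[o.x-LO,HI-o.x][[1,2,3,4,5,6,8,9,10,11,12,13]])
        if er<.02: best.append((m,o.x))
    best.sort(key=lambda b:-b[0]); return best[:1]
E
python3 - <<'E'
from ik import *
pr=lambda n,b:print(n,[(round(m,2),np.round(q,2).tolist()) for m,q in b])
G=np.array([.421,.402,.0165])
for dep in(90,75,65):
  for ys in(1,-1):
    Rt=tool(54.7,dep,ys); pr(('pick A',dep,ys),ik(Rt,G+Rt[:,2]*.009))
G=np.array([.59,.108,.0165])
for dep in(90,70):
  for ys in(1,-1):
    Rt=tool(17.2,dep,ys); pr(('pick B',dep,ys),ik(Rt,G+Rt[:,2]*.009))
for az in(-100,-60,-30,0,30,60,90):
  for dep in(0,20,):
   for ys in(1,-1):
    Rt=tool(az,dep,ys); pr(('place',az,dep,ys),ik(Rt,np.array([.59,-.12,.10])+Rt[:,2]*.009))
E
```

```text
6.030952841907908e-08 [0.0, 1.5708, 0.284, 0.0, 0.5336, -0.0, 0.4525, -0.0, 0.3859, -0.0, -0.0292, -0.0188, -0.0004, -0.0, 0.0, 0.0, -0.0, -0.0, 0.0, 0.0]
[0. 0. 0. 0. 0. 0.]
('pick A', 90, 1) [(np.float64(0.71), [-0.32, 0.69, -0.74, 1.83, 0.6, 0.86, 1.18])]
('pick A', 90, -1) [(np.float64(0.67), [-0.44, 0.63, -0.56, 1.84, 0.45, 0.8, -1.85])]
('pick A', 75, 1) [(np.float64(0.48), [-0.07, 0.7, -0.99, 2.06, 1.05, 0.63, 0.79])]
('pick A', 75, -1) [(np.float64(0.42), [-0.03, 0.73, -1.05, 2.06, 1.1, 0.68, -2.38])]
('pick A', 65, 1) [(np.float64(0.34), [0.02, 0.7, -1.05, 2.2, 1.52, 0.51, 0.38])]
('pick A', 65, -1) [(np.float64(0.11), [0.1, 0.8, -1.19, 2.2, 1.55, 0.65, -2.75])]
('pick B', 90, 1) [(np.float64(0.74), [0.24, 0.7, -0.71, 1.79, 0.58, 0.87, 1.13])]
('pick B', 90, -1) [(np.float64(0.73), [0.21, 0.69, -0.67, 1.79, 0.55, 0.86, -1.99])]
('pick B', 70, 1) [(np.float64(0.43), [0.54, 0.73, -1.04, 2.09, 1.28, 0.62, 0.52])]
('pick B', 70, -1) [(np.float64(0.29), [0.45, 0.65, -0.9, 2.1, 1.19, 0.51, -2.57])]
('place', -100, 0, 1) [(np.float64(0.31), [-0.75, 1.24, 0.51, 1.53, 0.71, 1.54, -0.
[... 1472 characters left out ...]
place', 60, 0, 1) [(np.float64(0.07), [1.2, 1.2, -0.62, 1.74, -0.96, 1.2, -2.09])]
('place', 60, 0, -1) [(np.float64(0.29), [1.35, 1.32, -0.85, 1.73, -0.74, 1.05, 0.88])]
('place', 60, 20, 1) [(np.float64(0.03), [1.05, 0.9, -0.45, 1.83, -1.0, 1.08, -2.18])]
('place', 60, 20, -1) [(np.float64(0.51), [1.37, 1.11, -0.95, 1.81, -0.52, 0.82, 0.58])]
('place', 90, 0, 1) [(np.float64(0.16), [0.94, 1.31, -0.57, 1.25, -0.66, 1.69, -2.37])]
('place', 90, 0, -1) [(np.float64(0.22), [1.03, 1.37, -0.75, 1.25, -0.52, 1.63, 0.66])]
('place', 90, 20, 1) [(np.float64(0.33), [0.86, 1.06, -0.44, 1.37, -0.61, 1.52, -2.36])]
('place', 90, 20, -1) [(np.float64(0.39), [0.98, 1.12, -0.66, 1.36, -0.45, 1.46, 0.66])]
```

```bash
cat > path.py <<'E'
from ik import *
from scipy.spatial.transform import Slerp
def follow(q,R0,p0,R1,p1,n=20):
    """warm-started IK along a straight interpolation; prints worst margin"""
    v=R.from_matrix(R1@R0.T).as_rotvec(); worst=9
    for t in np.linspace(0,1,n+1)[1:]:
        Rt=(R.from_rotvec(v*t)*R.from_matrix(R0)).as_matrix(); pt=p0+(p1-p0)*t
        def e(x): X,N=FK(x,P); return np.r_[(X-pt)*5,R.from_matrix(N.T@Rt).as_rotvec(),.003*(x-q),.0005*(x-(LO+HI)/2)]
        o=least_squares(e,q,bounds=(LO+.01,HI-.01)); er=np.linalg.norm(o.fun[:6]); q=o.x
        m=np.r_[q-LO,HI-q][[1,2,3,4,5,6,8,9,10,11,12,13]].min(); worst=min(worst,m-er*10)
    print('end q',np.round(q,2).tolist(),'worst',round(worst,2),'err',round(er,4)); return q
E
python3 - <<'E'
from path import *
s=r.get_state();T=T_wrist(s);G=np.array([.421,.402,.0165])
R1=tool(54.7,75,1);z=R1[:,2];pre=G-z*.09
go_=__import__('plan').go
go_(R1,pre,lab='pre'); q=follow(s['q'],T[:3,:3],T[:3,3],R1,pre); go_(R1,G+z*.009,R1,pre,'in'); q=follow(q,R1,pre,R1,G+z*.009)
up=np.array([.45,.36,.25]); ql=follow(q,R1,G,R1,up)
for az in(-100,-80,-60):
    R2=tool(az,11,-1); 
    mid=np.array([.50,.1,.25]);fin=np.array([.63,-.165,.105])
    go_(R2,mid,R1,up,'rot %d'%az); q2=follow(ql,R1,up,R2,mid,30); follow(q2,R2,mid,R2,fin)
E
```

```text
pre turn [-22.7, -13.5, 65.4] shift [26.0, 3.0, -118.0]
end q [-0.08, 0.41, -0.9, 2.05, 0.53, 0.62, 1.23] worst 0.33 err 0.0
in turn [0.0, 0.0, 0.0] shift [15.0, 21.0, -96.0]
end q [-0.16, 0.63, -0.86, 2.06, 0.94, 0.55, 0.88] worst 0.42 err 0.0
end q [0.38, 0.49, -1.45, 1.82, 0.58, 1.04, 1.29] worst 0.02 err 0.0
rot -100 turn [-87.3, 36.4, 19.3] shift [50.0, -260.0, 0.0]
end q [-1.08, 0.93, 0.53, 1.49, 0.51, 1.84, 2.33] worst 0.01 err 0.0
end q [-0.44, 1.06, 0.13, 1.48, 0.95, 1.63, 2.14] worst 0.02 err 0.0
rot -80 turn [-93.7, 21.0, 34.5] shift [50.0, -260.0, 0.0]
end q [-0.89, 0.74, -0.02, 1.73, 0.87, 1.84, 2.06] worst 0.01 err 0.0
end q [-0.4, 0.94, -0.05, 1.82, 1.28, 1.52, 1.93] worst 0.03 err 0.0
rot -60 turn [-98.1, 4.5, 49.4] shift [50.0, -260.0, 0.0]
end q [-0.72, 0.65, -0.41, 2.0, 1.12, 1.84, 1.92] worst 0.01 err 0.0
end q [-0.35, 0.87, -0.14, 2.13, 1.65, 1.47, 1.72] worst 0.03 err 0.0
```

```bash
python3 -m inch '[[[-2,-1,7],[3,0,-10],0.5],[[-4,-3,13],[6,0,-20],0.5],[[-7,-4,20],[9,0,-30],0.5],[[-9,-5,26],[12,1,-40],0.5],[[-11,-7,32],[15,1,-50],0.5],[[-14,-8,39],[18,1,-60],0.5],[[-16,-9.5,46],[20,2,-75],0.5],[[-18,-11,52],[22,2,-90],0.5],[[-20,-12,58],[24,2,-105],0.5],[[-22.7,-13.5,65.4],[26,3,-118],0.5]]'
python3 -m inch '[[[0,0,0],[0,0,0],0.5],[[0,0,0],[0,0,0],0.5],[[0,0,0],[0,0,0],0.5],[[0,0,0],[0,0,0],0.5],[[0,0,0],[0,0,0],0.5],[[0,0,0],[0,0,0],0.5],[[0,0,0],[0,0,0],0.5],[[0,0,0],[0,0,0],0.5],[[0,0,0],[0,0,0],0.5],[[0,0,0],[0,0,0],0.5]]'
python3 - <<'E'
from plan import *
s,im=snap('wrist','w2.png'); print(np.round(s['q'],2))
hsv=cv2.cvtColor(im,cv2.COLOR_RGB2HSV);H,S,V=[hsv[...,i].astype(int) for i in range(3)]
m=(S<60)&(V>150);n,l,st,c=cv2.connectedComponentsWithStats(m.astype(np.uint8))
for i in range(1,n):
    if st[i,4]>150: print(st[i],c[i])
print(proj('wrist',[[.475,.478,.023],[.427,.410,.016],[.383,.347,.012]],s))
G=np.array([.421,.402,.0165]);Rt=tool(54.7,75);go(Rt,G+Rt[:,2]*.009)
E
```

```text
time: 6.87
position: [0.4079, 0.382, 0.1012]
tool_rot: [0.116, -0.45, 0.883, 0.061]
contact_force: [-0.2, -0.1, -0.4]
grip_width: 0.0441
grasp_force: 0.0
time: 7.7
position: [0.4073, 0.382, 0.1026]
tool_rot: [0.117, -0.448, 0.884, 0.062]
contact_force: [-0.7, 0.2, -0.1]
grip_width: 0.0438
grasp_force: 0.0
[-0.2   0.36 -0.73  2.06  0.4   0.57  1.33]
[236 124  28  17 407] [249.41523342 131.55773956]
[ 237  141   30  122 2933] [251.18002046 200.91749062]
[   3  282   70   29 1715] [ 36.00349854 296.20816327]
[ 381  282  119   32 2378] [450.37132044 298.23591253]
[ 171  285  161   31 4375] [251.27954286 299.02788571]
[[251.66889464 257.52968611]
 [250.48419791 197.00269681]
 [248.68010946 126.43706736]]
 turn [-0.3, -0.1, 0.9] shift [15.0, 22.0, -95.0]
```

View pics/w2.png

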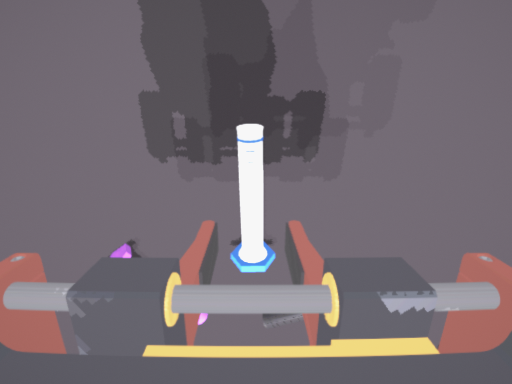

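Cylinder A is centred between the fingers (mouth (250,127), foot (252,257)). Going in and closing.

```bash
python3 -m inch '[[[0,0,0.5],[3,4,-19],0.5],[[0,0,0.9],[6,9,-38],0.5],[[0,0,0.9],[9,13,-57],0.5],[[0,0,0.9],[12,18,-76],0.5],[[0,0,0.9],[14,20,-88],0.5],[[0,0,0.9],[15,22,-95],0.5],[[0,0,0.9],[15,22,-95],0.5],[[0,0,0.9],[15,22,-95],0.5],[[0,0,0.9],[15,22,-95],0.2],[[0,0,0.9],[15,22,-95],0]]'; python3 -m inch '[[[0,0,0],[0,0,0],0],[[0,0,0],[0,0,0],0],[[0,0,0],[0,0,0],0],[[0,0,0],[0,0,0],0],[[0,0,0],[0,0,0],0],[[0,0,0],[0,0,5],0],[[0,0,0],[0,0,15],0],[[0,0,0],[0,0,25],0],[[0,0,0],[0,0,35],0],[[0,0,0],[0,0,50],0]]'; python3 log.py
```

```text
time: 8.58
position: [0.4227, 0.4042, 0.0085]
tool_rot: [0.117, -0.455, 0.88, 0.063]
contact_force: [-0.1, 0.1, 0.1]
grip_width: 0.0339
grasp_force: 0.0
time: 9.42
position: [0.4221, 0.4038, 0.0584]
tool_rot: [0.116, -0.455, 0.88, 0.063]
contact_force: [0.6, 0.2, -0.3]
grip_width: 0.0005
grasp_force: 0.0
q [-0.3, 0.46, -0.65, 2.04, 0.51, 0.51, 1.24] F [0.6, 0.2, -0.3] t 9.4
```

```bash
python3 -m inch '[[[0,0,0],[0,0,10],0.5],[[0,0,0],[0,0,20],0.5],[[0,0,0],[0,0,30],0.5],[[0,0,0],[0,0,40],0.5],[[0,0,0],[0,0,45],0.5],[[0,0,0],[0,0,45],0.5],[[0,0,0],[0,0,45],0.5],[[0,0,0],[0,0,45],0.5],[[0,0,0],[0,0,45],0.5],[[0,0,0],[0,0,45],0.5]]'
python3 - <<'E'
from plan import *
s,im=snap('wrist','w3.png');s2,t=snap('top','top3.png')
cv2.imwrite('pics/c3.png',np.hstack([im[60:320,100:400,::-1],cv2.resize(t[170:290,110:250],(280,240))[...,::-1].repeat(1,0) if 0 else cv2.resize(t[170:290,110:250],(303,260))[...,::-1]]))
E
```

```text
time: 10.25
position: [0.4219, 0.4038, 0.1019]
tool_rot: [0.116, -0.456, 0.88, 0.063]
contact_force: [0.0, 0.8, -0.3]
grip_width: 0.0435
grasp_force: 0.0
```

View pics/c3.png

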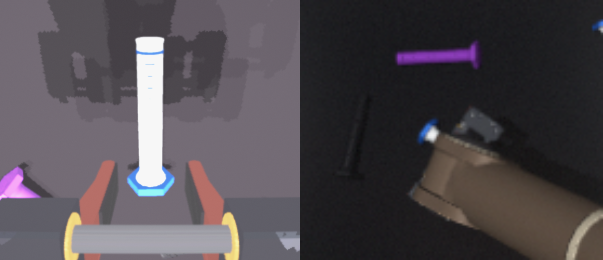

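Run:
```python
from plan import *
s=r.get_state()
print(onz('wrist',[(249.5,97.5)],.018,s),onz('wrist',[(252,241)],.023,s))
print(proj('wrist',[[.475,.478,.023],[.421,.402,.0165],[.383,.347,.012]],s), proj('wrist',[s['position'],s['position']+.044*T_wrist(s)[:3,1],s['position']-.044*T_wrist(s)[:3,1]],s))
```

```text
[[0.38126018 0.34604499 0.018     ]] [[0.4720872  0.47897418 0.023     ]]
[[249.48323168 241.58057028]
 [249.49784853 167.15920395]
 [248.54355219  98.07610515]] [[249.8003012  220.39881518]
 [308.7004245  220.38408401]
 [190.90800779 220.30449468]]
```

The fingers closed above the tube's widest part: the pads sit behind the tips. The cylinder hasn't moved. I'll grasp again lower and nearer the foot.

Run:
```python
from plan import *
Rt=tool(54.7,75);G=np.array([.432,.417,.0178]);k=(G[2]-.004)/np.sin(np.radians(75));go(Rt,G+Rt[:,2]*k)
```

```text
turn [-0.3, -0.1, -0.0] shift [12.0, 16.0, -98.0]
```

```bash
python3 -m inch '[[[0,0,0],[6,8,-20],0.5],[[0,0,0],[12,16,-40],0.5],[[0,0,0],[12,16,-60],0.5],[[0,0,0],[12,16,-78],0.5],[[0,0,0],[12,16,-88],0.5],[[0,0,0],[12,16,-94],0.5],[[0,0,0],[12,16,-98],0.5],[[0,0,0],[12,16,-98],0.5],[[0,0,0],[12,16,-98],0],[[0,0,0],[12,16,-98],0]]'; python3 -m inch '[[[0,0,0],[0,0,0],0],[[0,0,0],[0,0,0],0],[[0,0,0],[0,0,0],0],[[0,0,0],[0,0,0],0],[[0,0,0],[0,0,0],0],[[0,0,0],[0,0,0],0],[[0,0,0],[0,0,0],0],[[0,0,0],[0,0,0],0],[[0,0,0],[0,0,0],0],[[0,0,0],[0,0,0],0]]'; python3 log.py
```

```text
time: 11.18
position: [0.4348, 0.4204, 0.0055]
tool_rot: [0.117, -0.455, 0.88, 0.063]
contact_force: [-0.4, -0.6, 0.0]
grip_width: 0.0341
grasp_force: 0.0
time: 12.02
position: [0.4348, 0.4206, 0.0055]
tool_rot: [0.118, -0.455, 0.88, 0.063]
contact_force: [-1.7, -0.6, 7.2]
grip_width: 0.0006
grasp_force: 3.6
q [-0.4, 0.55, -0.54, 2.03, 0.62, 0.42, 1.14] F [-1.7, -0.6, 7.2] t 12.0
```

Run:
```python
from plan import *
s,im=snap('wrist','w4.png');s2,t=snap('scene','sc4.png')
cv2.imwrite('pics/c4.png',np.hstack([im[60:320,100:400,::-1],cv2.resize(t[150:270,300:440],(303,260),interpolation=cv2.INTER_CUBIC)[...,::-1]]))
```

```text
(no output)
```

View pics/c4.png

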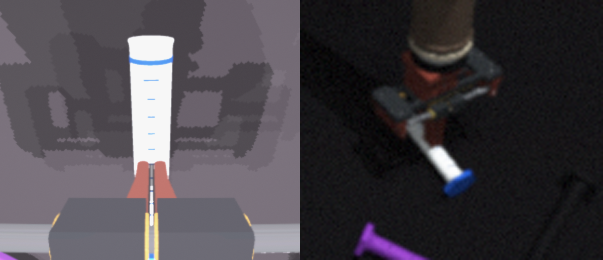

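Run:
```python
from plan import *
a=cv2.imread('pics/w4.png')[190:330,180:320];b=cv2.imread('pics/sc4.png')[190:245,340:395]
cv2.imwrite('pics/c5.png',np.hstack([cv2.resize(a,(400,400),interpolation=cv2.INTER_CUBIC),cv2.resize(b,(400,400),interpolation=cv2.INTER_CUBIC)]))
s=r.get_state();print(s['position'],s['contact_force'],s['wrist_torque'],s['grasp_force'],s['grip_width']); p=s['position'];T=T_wrist(s)
print(proj('wrist',[p,p-.019*T[:3,2],p+[0,0,.024]],s),proj('scene',[p,p+[0,0,.024]]))
```

```text
[0.43481553 0.42057376 0.00545706] [-1.76263509 -1.01933536  7.59971195] [-0.14007358  0.15433661  0.03417215] 3.567330949008465 0.0006700893951471953
[[249.79979358 220.39906594]
 [249.67308064 230.94681515]
 [249.78086993 242.18780656]] [[360.22021101 220.18558869]
 [361.83639393 216.48309529]]
```

View pics/c5.png

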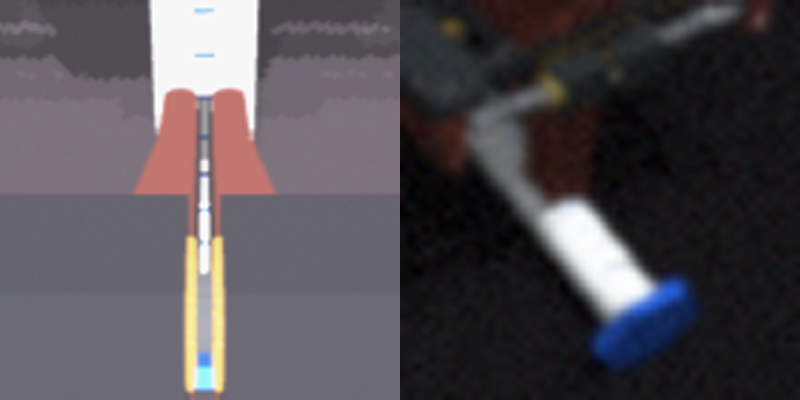

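The shut fingertips look as though they rest on top of the tube (+7 N), so the real tips seem to end behind the reported TCP. I'll raise, open, and lower in guarded steps while reading the force.

```bash
python3 -m inch '[[[0,0,0],[0,0,15],0],[[0,0,0],[0,0,30],0.2],[[0,0,0],[0,0,40],0.5],[[0,0,0],[0,0,40],0.5],[[0,0,0],[0,0,40],0.5],[[0,0,0],[0,0,40],0.5],[[0,0,0],[0,0,40],0.5],[[0,0,0],[0,0,30],0.5],[[0,0,0],[0,0,15],0.5],[[0,0,0],[0,0,0],0.5]]'; python3 -m inch '[[[0,0,0],[0,0,-1],0.5],[[0,0,0],[0,0,-2],0.5],[[0,0,0],[0,0,-3],0.5],[[0,0,0],[0,0,-4],0.5],[[0,0,0],[0,0,-4],0.5],[[0,0,0],[0,0,-4],0.5],[[0,0,0],[0,0,-4],0.5],[[0,0,0],[0,0,-4],0.5],[[0,0,0],[0,0,-4],0.5],[[0,0,0],[0,0,-4],0.5]]';  python3 log.py
```

```text
time: 12.95
position: [0.4342, 0.4198, 0.0032]
tool_rot: [0.117, -0.455, 0.88, 0.063]
contact_force: [-0.3, -0.1, -0.1]
grip_width: 0.0441
grasp_force: 0.0
time: 13.78
position: [0.4344, 0.42, 0.0007]
tool_rot: [0.117, -0.455, 0.88, 0.063]
contact_force: [-0.8, -0.4, -0.2]
grip_width: 0.0435
grasp_force: 0.0
q [-0.41, 0.56, -0.53, 2.04, 0.63, 0.41, 1.13] F [-0.8, -0.4, -0.2] t 13.8
```

```bash
python3 -m inch '[[[0,0,0],[0,0,-1],0.5],[[0,0,0],[0,0,-2],0.5],[[0,0,0],[0,0,-3],0.5],[[0,0,0],[0,0,-4],0.5],[[0,0,0],[0,0,-5],0.5],[[0,0,0],[0,0,-6],0.5],[[0,0,0],[0,0,-6],0.5],[[0,0,0],[0,0,-6],0.5],[[0,0,0],[0,0,-6],0.5],[[0,0,0],[0,0,-6],0.5]]';  python3 log.py; python3 -m inch '[[[0,0,0],[0,0,-1],0.5],[[0,0,0],[0,0,-2],0.5],[[0,0,0],[0,0,-3],0.5],[[0,0,0],[0,0,-4],0.5],[[0,0,0],[0,0,-5],0.5],[[0,0,0],[0,0,-5],0.5],[[0,0,0],[0,0,-5],0.5],[[0,0,0],[0,0,-5],0.5],[[0,0,0],[0,0,-5],0.5],[[0,0,0],[0,0,-5],0.5]]';  python3 log.py
```

```text
time: 14.62
position: [0.4343, 0.42, -0.0054]
tool_rot: [0.117, -0.455, 0.88, 0.063]
contact_force: [-0.9, -0.2, -0.0]
grip_width: 0.0437
grasp_force: 0.0
q [-0.42, 0.57, -0.52, 2.04, 0.64, 0.4, 1.12] F [-0.9, -0.2, -0.0] t 14.6
time: 15.45
position: [0.4343, 0.42, -0.0104]
tool_rot: [0.117, -0.455, 0.88, 0.063]
contact_force: [0.4, -0.3, -0.3]
grip_width: 0.044
grasp_force: 0.0
q [-0.43, 0.58, -0.51, 2.04, 0.65, 0.38, 1.11] F [0.4, -0.3, -0.3] t 15.4
```

```bash
python3 -m inch '[[[0,0,0],[0,0,-1],0.5],[[0,0,0],[0,0,-2],0.5],[[0,0,0],[0,0,-3],0.5],[[0,0,0],[0,0,-4],0.5],[[0,0,0],[0,0,-5],0.5],[[0,0,0],[0,0,-6],0.5],[[0,0,0],[0,0,-7],0.5],[[0,0,0],[0,0,-7],0.5],[[0,0,0],[0,0,-7],0.5],[[0,0,0],[0,0,-7],0.5]]';  python3 log.py; python3 -m inch '[[[0,0,0],[0,0,0],0],[[0,0,0],[0,0,0],0],[[0,0,0],[0,0,0],0],[[0,0,0],[0,0,0],0],[[0,0,0],[0,0,0],0],[[0,0,0],[0,0,0],0],[[0,0,0],[0,0,0],0],[[0,0,0],[0,0,0],0],[[0,0,0],[0,0,0],0],[[0,0,0],[0,0,0],0]]';  python3 log.py
```

```text
time: 16.28
position: [0.4342, 0.42, -0.0175]
tool_rot: [0.117, -0.455, 0.88, 0.063]
contact_force: [-0.0, 0.3, -0.6]
grip_width: 0.0437
grasp_force: 0.0
q [-0.44, 0.59, -0.49, 2.05, 0.66, 0.37, 1.1] F [-0.0, 0.3, -0.6] t 16.3
time: 17.12
position: [0.4343, 0.42, -0.0175]
tool_rot: [0.117, -0.455, 0.88, 0.063]
contact_force: [-0.5, 0.7, 0.5]
grip_width: 0.0234
grasp_force: 30.0
q [-0.44, 0.59, -0.49, 2.05, 0.66, 0.37, 1.1] F [-0.5, 0.7, 0.5] t 17.1
```

Gripped (23.4 mm, 30 N): the fingertips end about 24 mm behind the TCP. Planning the lift, the turn and the placing.

```bash
cat > place.py <<'E'
from path import *
from plan import go
def plan(k,faz,fel,foot,gz,azs,mids,lift=.22):
    s=r.get_state();T=T_wrist(s);R1=T[:3,:3];p=T[:3,3]
    a,e=np.radians([faz,fel]);f=np.array([np.cos(a)*np.cos(e),np.sin(a)*np.cos(e),np.sin(e)])
    dep=90-np.degrees(np.arccos(f@R1[:,2]))
    up=p+[0,0,lift];print('dep',dep);ql0=follow(s['q'],R1,p,R1,up)
    for az in azs:
        R2=tool(az,dep,-1 if R1[0,0]*np.cos(a)+R1[1,0]*np.sin(a)<0 else 1)
        fd=R2@R1.T@f; fin=np.array(foot)+[0,0,gz]+k*R2[:,2]
        for mid in mids:
            mid=np.array(mid);print(az,mid,'foot dir',np.round(fd,3)); ql=ql0.copy()
            q2=follow(ql,R1,up,R2,mid,25); q3=follow(q2,R2,mid,R2,fin+[0,0,.06]); follow(q3,R2,fin+[0,0,.06],R2,fin)
            go(R2,mid,R1,up,'A up->mid'); go(R2,fin+[0,0,.06],R2,mid,'B'); print('fin',fin)
E
python3 - <<'E'
from place import *
plan(.0365,54.7,3.9,[.63,-.17,.006],.081,(-90,-75,-60),([.6,.05,.25],[.55,.15,.2]),.2)
E
```

```text
dep 11.323523054266715
end q [0.01, 0.43, -1.07, 1.87, 0.51, 0.84, 1.26] worst 0.27 err 0.0
-90 [0.6  0.05 0.25] foot dir [ 0. -0. -1.]
end q [-0.76, 0.86, 0.13, 1.47, 0.88, 1.84, 2.25] worst 0.01 err 0.0
end q [-0.33, 0.92, -0.01, 1.7, 1.18, 1.57, 2.06] worst 0.02 err 0.0
end q [-0.28, 1.02, -0.09, 1.67, 1.23, 1.6, 1.97] worst 0.25 err 0.0
A up->mid turn [-90.7, 28.6, 27.1] shift [166.0, -370.0, 67.0]
B turn [0.0, 0.0, 0.0] shift [30.0, -256.0, -110.0]
fin [ 0.63       -0.2057895   0.07983327]
-90 [0.55 0.15 0.2 ] foot dir [ 0. -0. -1.]
end q [-1.0, 0.98, 0.29, 1.4, 0.67, 1.84, 2.24] worst 0.01 err 0.0
end q [-0.39, 0.92, 0.08, 1.7, 1.14, 1.52, 2.08] worst 0.03 err 0.0
end q [-0.3, 1.02, -0.05, 1.67, 1.21, 1.57, 1.98] worst 0.28 err 0.0
A up->mid turn [-90.7, 28.6, 27.1] shift [116.0, -270.0, 17.0]
B turn [0.0, 0.0, 0.0] shift [80.0, -356.0, -60.0]
fin [ 0.63       -0.2057895   0.07983327]
-75 [0.6  0.05 0.25] foot dir [ 0.  0. -1.]
end q [-0.61, 0.76, -0.23, 1.69, 1.14, 1.84, 2.12] worst 0.01 err 0.0
end q [-0.28, 0.85, -0.13, 1.92, 1.44, 1.51, 1.94] worst 0.03 err 0.0
end q [-0.3,
[... 732 characters left out ...]
.0
end q [-0.22, 0.8, -0.19, 2.13, 1.72, 1.47, 1.81] worst 0.03 err 0.0
end q [-0.32, 0.92, -0.06, 2.11, 1.72, 1.4, 1.69] worst 0.38 err 0.0
A up->mid turn [-98.0, 4.3, 49.6] shift [166.0, -370.0, 67.0]
B turn [0.0, 0.0, 0.0] shift [48.0, -251.0, -110.0]
fin [ 0.64789475 -0.20099461  0.07983327]
-60 [0.55 0.15 0.2 ] foot dir [ 0.  0. -1.]
end q [-0.73, 0.8, -0.37, 1.83, 1.18, 1.84, 1.95] worst 0.01 err 0.0
end q [-0.29, 0.79, -0.1, 2.14, 1.7, 1.42, 1.8] worst 0.03 err 0.0
end q [-0.36, 0.92, -0.02, 2.11, 1.71, 1.37, 1.68] worst 0.4 err 0.0
A up->mid turn [-98.0, 4.3, 49.6] shift [116.0, -270.0, 17.0]
B turn [0.0, 0.0, 0.0] shift [98.0, -351.0, -60.0]
fin [ 0.64789475 -0.20099461  0.07983327]
```

```bash
cat >> place.py <<'E'
def plan2(k,faz,fel,foot,gz,az,via,lift=.2,above=.08,yaw=0):
    s=r.get_state();T=T_wrist(s);R1=T[:3,:3];p=T[:3,3]
    a,e=np.radians([faz,fel]);f=np.array([np.cos(a)*np.cos(e),np.sin(a)*np.cos(e),np.sin(e)])
    dep=90-np.degrees(np.arccos(f@R1[:,2])); ys=-1 if R1[0,0]*np.cos(a)+R1[1,0]*np.sin(a)<0 else 1
    R2=tool(az,dep,ys);fin=np.array(foot)+[0,0,gz]+k*R2[:,2];ab=fin+[0,0,above];via=np.array(via,float)
    Ry=(R.from_euler('z',yaw,degrees=True)).as_matrix()@R1
    up=p+[0,0,lift];q=follow(s['q'],R1,p,R1,up);q=follow(q,R1,up,Ry,via);q=follow(q,Ry,via,R2,ab,25);q=follow(q,R2,ab,R2,fin)
    print('foot dir',np.round(R2@R1.T@f,3),'dep',dep)
    go(Ry,via,R1,up,'up->via');go(R2,ab,Ry,via,'rot');print('fin',fin)
E
python3 - <<'E'
from place import *
for az in(-75,-60):
  for via in([.6,-.08,.25],[.55,-.05,.25]):
    for yaw in(0,-30,30): print(az,via,yaw);plan2(.0365,54.7,3.9,[.63,-.17,.006],.081,az,via,yaw=yaw)
E
```

```text
-75 [0.6, -0.08, 0.25] 0
end q [0.01, 0.43, -1.07, 1.87, 0.51, 0.84, 1.26] worst 0.27 err 0.0
end q [1.12, 0.71, -1.46, 1.63, 0.56, 1.23, 2.16] worst 0.01 err 0.0
end q [0.02, 0.89, -0.54, 1.9, 1.59, 1.79, 1.98] worst 0.03 err 0.0
end q [-0.16, 0.98, -0.29, 1.89, 1.53, 1.63, 1.85] worst 0.07 err 0.0
foot dir [ 0.  0. -1.] dep 11.323523054266715
up->via turn [0.0, 0.0, 0.0] shift [166.0, -500.0, 67.0]
rot turn [-94.9, 16.8, 38.4] shift [39.0, -125.0, -90.0]
fin [ 0.639263   -0.20457     0.07983327]
-75 [0.6, -0.08, 0.25] -30
end q [0.01, 0.43, -1.07, 1.87, 0.51, 0.84, 1.26] worst 0.27 err 0.0
end q [1.08, 0.48, -1.27, 1.73, 0.43, 1.03, 1.73] worst 0.17 err 0.0
end q [-0.02, 0.87, -0.48, 1.91, 1.57, 1.75, 1.97] worst 0.1 err 0.0
end q [-0.18, 0.98, -0.26, 1.89, 1.52, 1.6, 1.85] worst 0.11 err 0.0
foot dir [ 0.  0. -1.] dep 11.323523054266715
up->via turn [-0.0, -0.0, -30.0] shift [166.0, -500.0, 67.0]
rot turn [-90.9, 42.4, 60.6] shift [39.0, -125.0, -90.0]
fin [ 0.639263   -0.20457     0.07983327]
-75 [0.6, -0.08, 0.25] 30
end q [0.01, 0.43, -1.07, 1.87, 0.51, 0.84, 1.26] worst 0.27 e
[... 4263 characters left out ...]
.  0. -1.] dep 11.323523054266715
up->via turn [-0.0, -0.0, -30.0] shift [116.0, -470.0, 67.0]
rot turn [-98.3, 31.0, 71.3] shift [98.0, -151.0, -90.0]
fin [ 0.64789475 -0.20099461  0.07983327]
-60 [0.55, -0.05, 0.25] 30
end q [0.01, 0.43, -1.07, 1.87, 0.51, 0.84, 1.26] worst 0.27 err 0.0
end q [1.11, 0.7, -1.46, 1.64, 0.47, 1.32, 2.67] worst 0.01 err 0.0
end q [0.07, 0.83, -0.55, 2.12, 1.81, 1.7, 1.92] worst 0.01 err 0.0
end q [-0.18, 0.94, -0.24, 2.1, 1.77, 1.54, 1.73] worst 0.16 err 0.0
foot dir [ 0.  0. -1.] dep 11.323523054266715
up->via turn [-0.0, -0.0, 30.0] shift [116.0, -470.0, 67.0]
rot turn [-92.9, -20.6, 27.1] shift [98.0, -151.0, -90.0]
fin [ 0.64789475 -0.20099461  0.07983327]
```

```bash
python3 -m inch '[[[0,0,0],[0,0,8],0],[[0,0,0],[0,0,25],0],[[0,0,0],[0,0,50],0],[[0,0,0],[0,0,75],0],[[0,0,0],[0,0,100],0],[[0,0,0],[0,0,125],0],[[0,0,0],[0,0,150],0],[[0,0,0],[0,0,175],0],[[0,0,0],[0,0,192],0],[[0,0,0],[0,0,200],0]]'; python3 -m inch '[[[0,0,-2],[9,-28,3],0],[[0,0,-4],[18,-56,6],0],[[0,0,-6],[28,-84,10],0],[[0,0,-8],[37,-112,14],0],[[0,0,-10],[46,-140,18],0],[[0,0,-11],[55,-168,22],0],[[0,0,-12],[65,-196,26],0],[[0,0,-13],[73,-220,29],0],[[0,0,-14],[80,-240,32],0],[[0,0,-15],[83,-250,33],0]]';  python3 -m inch '[[[0,0,-2],[9,-28,3],0],[[0,0,-4],[18,-56,6],0],[[0,0,-6],[28,-84,10],0],[[0,0,-8],[37,-112,14],0],[[0,0,-10],[46,-140,18],0],[[0,0,-11],[55,-168,22],0],[[0,0,-12],[65,-196,26],0],[[0,0,-13],[73,-220,29],0],[[0,0,-14],[80,-240,33],0],[[0,0,-15],[83,-250,34],0]]'; python3 log.py
python3 - <<'E'
from place import *
s=r.get_state();T=T_wrist(s);R1=T[:3,:3]
R2=tool(-60,11.3,-1);fin=np.array([.648,-.201,.080]);go(R2,fin+[0,0,.08]);q=follow(s['q'],R1,T[:3,3],R2,fin+[0,0,.08],25);follow(q,R2,fin+[0,0,.08],R2,fin)
E
```

```text
time: 17.95
position: [0.4348, 0.4208, 0.1857]
tool_rot: [0.118, -0.455, 0.88, 0.063]
contact_force: [0.1, 0.5, -0.1]
grip_width: 0.0238
grasp_force: 30.0
time: 18.78
position: [0.518, 0.1668, 0.2153]
tool_rot: [0.124, -0.335, 0.933, 0.046]
contact_force: [0.3, 0.1, 0.2]
grip_width: 0.0233
grasp_force: 30.0
time: 19.62
position: [0.6008, -0.0824, 0.2493]
tool_rot: [0.129, -0.21, 0.969, 0.03]
contact_force: [0.4, 0.1, 0.0]
grip_width: 0.0235
grasp_force: 30.0
q [0.62, 0.26, -0.57, 1.75, 0.01, 0.94, 2.08] F [0.4, 0.1, 0.0] t 19.6
 turn [-98.3, 31.2, 71.5] shift [47.0, -119.0, -89.0]
end q [-0.17, 0.76, -0.25, 2.13, 1.73, 1.5, 1.86] worst 0.35 err 0.0
end q [-0.3, 0.92, -0.09, 2.11, 1.73, 1.42, 1.69] worst 0.36 err 0.0
```

```bash
python3 -m inch '[[[-5,1.5,3.5],[0,0,0],0],[[-10,3,7.2],[3,-6,0],0],[[-15,4.7,11],[5,-12,0],0],[[-20,6.3,14.5],[7,-18,0],0],[[-25,8,18],[9,-24,0],0],[[-30,9.5,21.8],[12,-30,0],0],[[-35,11,25.5],[15,-38,0],0],[[-40,12.7,29],[18,-46,0],0],[[-45,14.3,32.7],[21,-53,0],0],[[-49,15.6,35.7],[24,-60,0],0]]'; python3 -m inch '[[[-5,1.5,3.5],[0,0,-2],0],[[-10,3,7.2],[3,-6,-4],0],[[-15,4.7,11],[5,-12,-8],0],[[-20,6.3,14.5],[7,-18,-16],0],[[-25,8,18],[9,-24,-24],0],[[-30,9.5,21.8],[12,-30,-32],0],[[-35,11,25.5],[15,-38,-40],0],[[-40,12.7,29],[18,-46,-55],0],[[-45,14.3,32.7],[21,-53,-68],0],[[-49.2,15.6,35.8],[23,-59,-80],0]]'; python3 log.py
python3 - <<'E'
from place import *
s,im=snap('scene','sc6.png');s2,t=snap('top','top6.png')
cv2.imwrite('pics/c6.png',np.hstack([cv2.resize(im[110:260,120:290],(453,400))[...,::-1],cv2.resize(t[140:260,220:340],(400,400))[...,::-1]][:1]+[cv2.resize(t[140:260,240:344],(346,400))[...,::-1]]))
s=r.get_state();R2=tool(-60,11.3,-1);fin=np.array([.648,-.201,.080]);go(R2,fin)
E
```

```text
time: 20.45
position: [0.6248, -0.1373, 0.2489]
tool_rot: [-0.111, -0.519, 0.791, -0.303]
contact_force: [0.3, 0.3, -0.9]
grip_width: 0.0232
grasp_force: 30.0
time: 21.28
position: [0.6476, -0.1968, 0.1678]
tool_rot: [0.317, 0.672, -0.383, 0.548]
contact_force: [0.2, -0.4, -0.7]
grip_width: 0.023
grasp_force: 30.0
q [-0.13, 0.75, -0.31, 2.14, 1.73, 1.53, 1.89] F [0.2, -0.4, -0.7] t 21.3
 turn [0.1, -0.8, -0.1] shift [3.0, -2.0, -85.0]
```

View pics/c6.png

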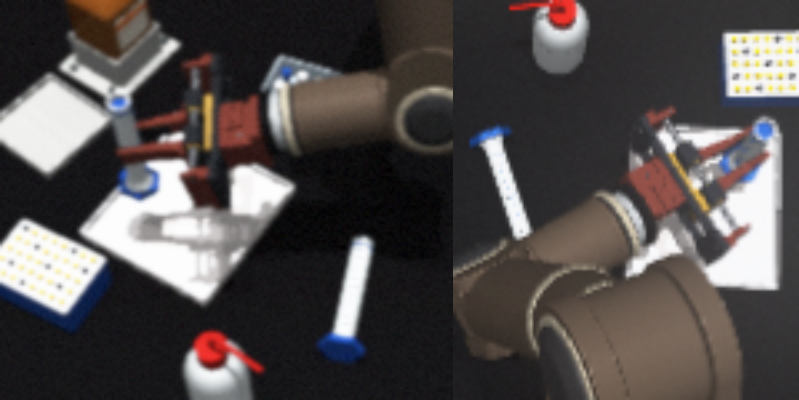

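Cylinder A hangs upright (crop foot at (138,182), mouth at (120,103)); B is untouched. Lowering.

```bash
python3 - <<'E'
from h import *
print(proj('scene',[[.63,-.17,.098]]),'seen 171.8 178.3', onz('scene',[(171.8,178.3)],.098))
E
python3 -m inch '[[[0,-0.8,0],[1,-1,-10],0],[[0,-0.8,0],[3,-2,-22],0],[[0,-0.8,0],[3,-2,-34],0],[[0,-0.8,0],[3,-2,-46],0],[[0,-0.8,0],[3,-2,-58],0],[[0,-0.8,0],[3,-2,-68],0],[[0,-0.8,0],[3,-2,-75],0],[[0,-0.8,0],[3,-2,-80],0],[[0,-0.8,0],[3,-2,-82],0],[[0,-0.8,0],[3,-2,-83],0]]'; python3 -m inch '[[[0,0,0],[0,0,0],0],[[0,0,0],[0,0,0],0],[[0,0,0],[0,0,0],0],[[0,0,0],[0,0,-1],0],[[0,0,0],[0,0,-1],0],[[0,0,0],[0,0,-2],0],[[0,0,0],[0,0,-2],0],[[0,0,0],[0,0,-3],0],[[0,0,0],[0,0,-3],0],[[0,0,0],[0,0,-3],0]]'; python3 log.py
```

```text
[[170.69971731 177.05599271]] seen 171.8 178.3 [[ 0.63241162 -0.16419768  0.098     ]]
time: 22.22
position: [0.6504, -0.2008, 0.0866]
tool_rot: [0.315, 0.667, -0.389, 0.552]
contact_force: [0.8, -0.6, 0.0]
grip_width: 0.0234
grasp_force: 30.0
time: 23.05
position: [0.6503, -0.201, 0.0834]
tool_rot: [0.315, 0.667, -0.388, 0.552]
contact_force: [-0.4, -0.1, -0.6]
grip_width: 0.0233
grasp_force: 30.0
q [-0.14, 0.94, -0.28, 2.09, 1.78, 1.57, 1.73] F [-0.4, -0.1, -0.6] t 23.1
```

Lower in 1 mm steps until it touches.

```bash
for i in 1; do python3 -m inch '[[[0,0,0],[0,0,-1],0],[[0,0,0],[0,0,-1],0],[[0,0,0],[0,0,-1],0],[[0,0,0],[0,0,-2],0],[[0,0,0],[0,0,-2],0],[[0,0,0],[0,0,-2],0],[[0,0,0],[0,0,-3],0],[[0,0,0],[0,0,-3],0],[[0,0,0],[0,0,-3],0],[[0,0,0],[0,0,-3],0]]'; done; python3 log.py;  python3 -m inch '[[[0,0,0],[0,0,-1],0],[[0,0,0],[0,0,-1],0],[[0,0,0],[0,0,-1],0],[[0,0,0],[0,0,-1],0],[[0,0,0],[0,0,-1],0],[[0,0,0],[0,0,-2],0],[[0,0,0],[0,0,-2],0],[[0,0,0],[0,0,-2],0],[[0,0,0],[0,0,-2],0],[[0,0,0],[0,0,-2],0]]'; python3 log.py
```

```text
time: 23.88
position: [0.6503, -0.201, 0.0805]
tool_rot: [0.315, 0.667, -0.388, 0.552]
contact_force: [0.7, -0.1, 0.0]
grip_width: 0.0234
grasp_force: 30.0
q [-0.14, 0.95, -0.28, 2.09, 1.79, 1.57, 1.73] F [0.7, -0.1, 0.0] t 23.9
time: 24.72
position: [0.6503, -0.201, 0.0785]
tool_rot: [0.315, 0.667, -0.388, 0.552]
contact_force: [-0.2, -0.2, 0.1]
grip_width: 0.0236
grasp_force: 30.0
q [-0.14, 0.95, -0.28, 2.09, 1.79, 1.57, 1.73] F [-0.2, -0.2, 0.1] t 24.7
```

```bash
python3 -m inch '[[[0,0,0],[0,0,-1],0],[[0,0,0],[0,0,-1],0],[[0,0,0],[0,0,-1],0],[[0,0,0],[0,0,-2],0],[[0,0,0],[0,0,-2],0],[[0,0,0],[0,0,-2],0],[[0,0,0],[0,0,-2],0],[[0,0,0],[0,0,-2],0],[[0,0,0],[0,0,-2],0],[[0,0,0],[0,0,-2],0]]'; python3 -m inch '[[[0,0,0],[0,0,-1],0],[[0,0,0],[0,0,-1],0],[[0,0,0],[0,0,-1],0],[[0,0,0],[0,0,-2],0],[[0,0,0],[0,0,-2],0],[[0,0,0],[0,0,-2],0],[[0,0,0],[0,0,-2],0],[[0,0,0],[0,0,-2],0],[[0,0,0],[0,0,-2],0],[[0,0,0],[0,0,-2],0]]'
python3 - <<'E'
from plan import *
s,w=snap('wrist','w7.png');s2,t=snap('top','top7.png');s2,im=snap('scene','sc7.png')
cv2.imwrite('pics/c7.png',np.hstack([cv2.resize(im[130:210,120:220],(400,320),interpolation=2)[...,::-1],cv2.resize(w,(400,320))[...,::-1]]))
E
```

```text
time: 25.55
position: [0.6506, -0.2011, 0.0778]
tool_rot: [0.316, 0.666, -0.388, 0.553]
contact_force: [0.2, 1.7, 5.3]
grip_width: 0.0235
grasp_force: 30.0
time: 26.38
position: [0.6509, -0.2013, 0.0778]
tool_rot: [0.316, 0.665, -0.388, 0.555]
contact_force: [-3.2, 3.1, 13.9]
grip_width: 0.0234
grasp_force: 30.0
```

View pics/c7.png

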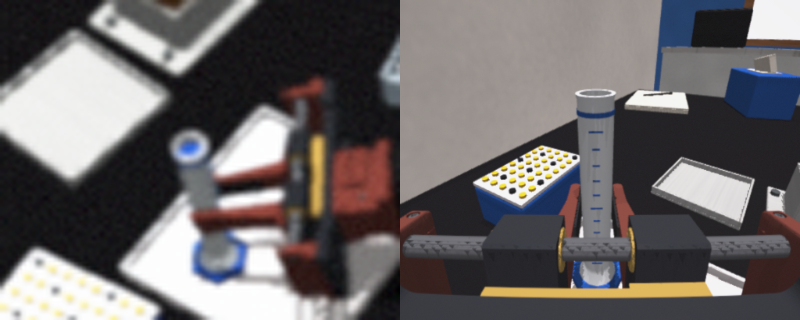

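Contact (14 N): the foot stands on the tray floor. Relieving the load, opening, and backing out along the tool axis.

```bash
python3 -m inch '[[[0,0,0],[0,0,1],0],[[0,0,0],[0,0,2],0],[[0,0,0],[0,0,2],0],[[0,0,0],[0,0,2],0.1],[[0,0,0],[0,0,2],0.2],[[0,0,0],[0,0,2],0.3],[[0,0,0],[0,0,2],0.4],[[0,0,0],[0,0,2],0.45],[[0,0,0],[0,0,2],0.45],[[0,0,0],[0,0,2],0.45]]'; python3 log.py; python3 -m inch '[[[0,0,0],[-2,4,1],0.45],[[0,0,0],[-7,12,3],0.45],[[0,0,0],[-14,24,5],0.45],[[0,0,0],[-21,36,8],0.45],[[0,0,0],[-28,48,11],0.45],[[0,0,0],[-35,60,14],0.45],[[0,0,0],[-42,72,17],0.45],[[0,0,0],[-49,84,20],0.45],[[0,0,0],[-56,95,30],0.45],[[0,0,0],[-60,105,40],0.45]]'
python3 - <<'E'
from plan import *
s,w=snap('wrist','w8.png');s2,im=snap('scene','sc8.png');s2,t=snap('top','top8.png')
cv2.imwrite('pics/c8.png',np.hstack([cv2.resize(im[130:280,120:300],(384,320),interpolation=2)[...,::-1],cv2.resize(w,(400,320))[...,::-1]]))
E
```

```text
time: 27.37
position: [0.6501, -0.201, 0.0761]
tool_rot: [0.315, 0.667, -0.388, 0.552]
contact_force: [0.1, -0.1, 0.4]
grip_width: 0.0393
grasp_force: 0.0
q [-0.14, 0.95, -0.28, 2.09, 1.79, 1.57, 1.72] F [0.1, -0.1, 0.4] t 27.4
time: 28.2
position: [0.5891, -0.0938, 0.1165]
tool_rot: [0.315, 0.668, -0.388, 0.552]
contact_force: [-0.0, -0.3, 0.0]
grip_width: 0.0395
grasp_force: 0.0
```

View pics/c8.png

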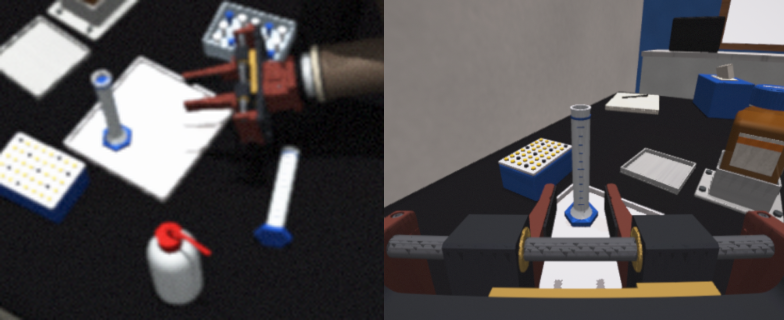

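Cylinder A stands on the tray (crop foot at (117,138)). Now re-measuring B numerically.

```bash
cat > cyl.py <<'E'
from meas import *
def findB(sfx,roi={'top':(225,160,290,235),'scene':(225,185,280,260)}):
    out={}
    for n in('top','scene'):
        x0,y0,x1,y1=roi[n]; hsv=cv2.cvtColor(load(n if n=='top' else 'sc',sfx)[y0:y1,x0:x1],cv2.COLOR_BGR2HSV);H,S,V=[hsv[...,i].astype(int) for i in range(3)]
        for nm,m in(('foot',(H>100)&(H<125)&(S>130)&(V>60)),('tube',(S<70)&(V>130))):
            c,l=cc(m,15)
            if c:
                i,st,ce=max(c,key=lambda a:a[1][4]); out[n,nm]=ce+[x0,y0]; print(n,nm,st[4],np.round(out[n,nm],1))
    for nm in('foot','tube'):
        if ('top',nm) in out and ('scene',nm) in out: print(nm,np.round(tri(ray('top',out['top',nm]),ray('scene',out['scene',nm]))[0]*1e3))
E
python3 -c "
from cyl import *
findB('8')
s=r.get_state();print(onz('scene',[(120+117*180/384,130+137*150/320)],.008))"
```

```text
top foot 32 [250.6 179.9]
top tube 160 [255.4 194.6]
scene foot 132 [247.5 239.9]
scene tube 284 [252.2 217.8]
foot [679. 135.  24.]
tube [612. 115.  44.]
[[ 0.63550418 -0.16577761  0.008     ]]
```

Run:
```python
from place import *
s=r.get_state();T=T_wrist(s);R0=T[:3,:3];p=T[:3,3]
R1=tool(17.2,75,1);G=np.array([.602,.110,.0178]);z=R1[:,2];gr=G+z*.0365;pre=gr-z*.11
for via in([.56,-.02,.28],[.58,.03,.28]):
    via=np.array(via);print(via);up=p+[0,0,.1]
    q=follow(s['q'],R0,p,R0,up);q=follow(q,R0,up,R1,via,25);q=follow(q,R1,via,R1,pre);q=follow(q,R1,pre,R1,gr)
    go(R1,via,R0,up,'rot');go(R1,pre,R1,via,'pre');go(R1,gr,R1,pre,'in')
```

```text
[ 0.56 -0.02  0.28]
end q [-0.37, 0.64, -0.32, 2.17, 1.47, 1.6, 1.9] worst 0.16 err 0.0
end q [0.37, 0.1, -0.39, 1.84, -0.04, 0.95, 1.87] worst 0.27 err 0.0
end q [0.16, 0.39, -0.5, 2.01, 0.35, 0.55, 1.31] worst 0.4 err 0.0
end q [0.18, 0.62, -0.56, 2.0, 0.78, 0.44, 0.93] worst 0.31 err 0.0
rot turn [97.6, -37.6, -76.0] shift [-31.0, 74.0, 63.0]
pre turn [0.0, 0.0, 0.0] shift [24.0, 124.0, -191.0]
in turn [0.0, 0.0, 0.0] shift [27.0, 8.0, -106.0]
[0.58 0.03 0.28]
end q [-0.37, 0.64, -0.32, 2.17, 1.47, 1.6, 1.9] worst 0.16 err 0.0
end q [0.32, 0.14, -0.46, 1.8, 0.03, 0.95, 1.72] worst 0.26 err 0.0
end q [0.2, 0.4, -0.55, 2.01, 0.39, 0.56, 1.28] worst 0.43 err 0.0
end q [0.19, 0.63, -0.58, 2.0, 0.8, 0.45, 0.91] worst 0.32 err 0.0
rot turn [97.6, -37.6, -76.0] shift [-11.0, 124.0, 63.0]
pre turn [0.0, 0.0, 0.0] shift [4.0, 74.0, -191.0]
in turn [0.0, 0.0, 0.0] shift [27.0, 8.0, -106.0]
```

```bash
python3 -m inch '[[[0,0,0],[0,0,20],0.45],[[0,0,0],[0,0,40],0.45],[[0,0,0],[0,0,60],0.45],[[0,0,0],[0,0,80],0.45],[[0,0,0],[0,0,100],0.45],[[7,-2.7,-5.4],[0,10,105],0.45],[[12,-4.6,-9.3],[0,15,110],0.45],[[17,-6.5,-13.2],[0,20,115],0.45],[[22,-8.5,-17.1],[-2,25,120],0.5],[[27,-10.4,-21],[-3,30,125],0.5]]'; python3 -m inch '[[[5,-1.9,-3.9],[0,7,5],0.5],[[10,-3.8,-7.8],[0,14,10],0.5],[[15,-5.8,-11.7],[0,21,15],0.5],[[20,-7.7,-15.6],[0,28,20],0.5],[[25,-9.6,-19.5],[0,35,25],0.5],[[30,-11.5,-23.4],[0,42,30],0.5],[[35,-13.4,-27.3],[-2,50,35],0.5],[[40,-15.4,-31.2],[-4,60,38],0.5],[[45,-17.3,-35],[-6,70,38],0.5],[[50,-19.2,-38.9],[-8,80,38],0.5]]'; python3 log.py
python3 - <<'E'
from place import *
R1=tool(17.2,75,1);G=np.array([.602,.110,.0178]);z=R1[:,2];gr=G+z*.0365;pre=gr-z*.11;s=r.get_state();T=T_wrist(s)
follow(s['q'],T[:3,:3],T[:3,3],R1,pre);go(R1,pre)
E
```

```text
time: 29.18
position: [0.5874, -0.0659, 0.2417]
tool_rot: [-0.209, -0.587, 0.649, -0.437]
contact_force: [0.0, 0.1, -0.7]
grip_width: 0.0435
grasp_force: 0.0
time: 30.02
position: [0.5797, 0.0134, 0.2799]
tool_rot: [0.029, -0.3, 0.945, -0.125]
contact_force: [0.6, 0.8, -0.1]
grip_width: 0.044
grasp_force: 0.0
q [0.21, 0.26, -0.59, 1.68, 0.42, 1.23, 1.68] F [0.6, 0.8, -0.1] t 30.0
end q [0.28, 0.42, -0.65, 2.0, 0.47, 0.58, 1.21] worst 0.45 err 0.0
 turn [20.3, -8.0, -15.9] shift [4.0, 91.0, -191.0]
```

```bash
python3 -m inch '[[[5,-2,-4],[1,20,-5],0.5],[[10,-4,-8],[2,40,-20],0.5],[[15,-6,-12],[3,60,-40],0.5],[[20.3,-8,-15.9],[4,75,-70],0.5],[[20.3,-8,-15.9],[4,85,-100],0.5],[[20.3,-8,-15.9],[4,91,-130],0.5],[[20.3,-8,-15.9],[4,91,-160],0.5],[[20.3,-8,-15.9],[4,91,-180],0.5],[[20.3,-8,-15.9],[4,91,-191],0.5],[[20.3,-8,-15.9],[4,91,-191],0.5]]'
python3 - <<'E'
from place import *
s,im=snap('wrist','w9.png')
hsv=cv2.cvtColor(im,cv2.COLOR_RGB2HSV);H,S,V=[hsv[...,i].astype(int) for i in range(3)]
for m in((S<60)&(V>150),(H>95)&(H<125)&(S>130)&(V>60)):
  n,l,st,c=cv2.connectedComponentsWithStats(m.astype(np.uint8))
  for i in range(1,n):
    if st[i,4]>150: print(st[i],c[i])
print(np.round(s['q'],2),proj('wrist',[[.679,.135,.023],[.600,.110,.016],[.526,.087,.012]],s))
R1=tool(17.2,75,1);G=np.array([.602,.110,.0178]);go(R1,G+R1[:,2]*.0365)
E
```

```text
time: 30.85
position: [0.5815, 0.1038, 0.0857]
tool_rot: [0.126, -0.151, 0.98, 0.018]
contact_force: [0.1, 0.1, 0.6]
grip_width: 0.044
grasp_force: 0.0
[    0     0   115   226 19534] [ 52.86003891 100.38445787]
[ 239  185   25   81 1648] [250.60497573 224.84283981]
[   0  199  116   62 1860] [ 52.38225806 229.62688172]
[  0 177  22  26 229] [  8.83406114 187.70742358]
[228 245  48  32 633] [251.2906793  265.03475513]
[ 0.17  0.39 -0.52  2.01  0.37  0.56  1.3 ] [[250.91568908 260.07615178]
 [250.81271146 194.80606295]
 [251.13058322 116.5478315 ]]
 turn [0.2, -0.2, -0.3] shift [28.0, 8.0, -105.0]
```

```bash
python3 -m inch '[[[0,0,0],[4,1,-15],0.5],[[0,0,0],[8,2,-30],0.5],[[0,0,0],[12,3,-45],0.5],[[0,0,0],[16,4,-60],0.5],[[0,0,0],[20,6,-75],0.5],[[0,0,0],[24,7,-88],0.5],[[0,0,0],[26,8,-97],0.5],[[0,0,0],[28,8,-102],0.5],[[0,0,0],[28,8,-105],0.5],[[0,0,0],[28,8,-105],0.5]]'; python3 log.py;  python3 -m inch '[[[0,0,0],[0,0,0],0],[[0,0,0],[0,0,0],0],[[0,0,0],[0,0,0],0],[[0,0,0],[0,0,0],0],[[0,0,0],[0,0,0],0],[[0,0,0],[0,0,0],0],[[0,0,0],[0,0,0],0],[[0,0,0],[0,0,0],0],[[0,0,0],[0,0,0],0],[[0,0,0],[0,0,0],0]]'; python3 log.py
python3 - <<'E'
from place import *
for az in (-60,-70):
  for via in([.58,.0,.25],[.56,-.04,.25]):
    for yaw in(0,): print(az,via,yaw);plan2(.0365,17.2,3.9,[.545,-.10,.006],.081,az,via,yaw=yaw)
E
```

```text
time: 31.73
position: [0.6113, 0.1129, -0.0165]
tool_rot: [0.128, -0.151, 0.98, 0.018]
contact_force: [0.1, 0.4, 0.0]
grip_width: 0.0442
grasp_force: 0.0
q [0.02, 0.58, -0.35, 2.01, 0.53, 0.37, 1.15] F [0.1, 0.4, 0.0] t 31.7
time: 32.57
position: [0.6115, 0.1129, -0.0161]
tool_rot: [0.129, -0.151, 0.98, 0.018]
contact_force: [-1.6, -1.4, 6.2]
grip_width: 0.0232
grasp_force: 30.0
q [0.02, 0.58, -0.36, 2.01, 0.53, 0.37, 1.15] F [-1.6, -1.4, 6.2] t 32.6
-60 [0.58, 0.0, 0.25] 0
end q [0.41, 0.38, -0.83, 1.83, 0.41, 0.82, 1.28] worst 0.26 err 0.0
end q [0.81, 0.27, -1.01, 1.82, 0.24, 0.92, 1.6] worst 0.46 err 0.0
end q [-0.2, 0.79, -0.49, 2.24, 1.56, 1.72, 1.73] worst 0.13 err 0.0
end q [-0.36, 0.94, -0.29, 2.22, 1.57, 1.61, 1.57] worst 0.14 err 0.0
foot dir [ 0.005  0.003 -1.   ] dep 11.02575868915089
up->via turn [0.0, 0.0, 0.0] shift [-32.0, -113.0, 66.0]
rot turn [-97.4, 38.1, 76.1] shift [-17.0, -131.0, -90.0]
fin [ 0.56291313 -0.13102645  0.08001936]
-60 [0.56, -0.04, 0.25] 0
end q [0.41, 0.38, -0.83, 1.83, 0.41, 0.82, 1.28] worst 0.26 err 0.0
end q [0.92, 0.23, -1.01, 1.85, 0.17, 0
[... 700 characters left out ...]
2 -1.   ] dep 11.02575868915089
up->via turn [0.0, 0.0, 0.0] shift [-32.0, -113.0, 66.0]
rot turn [-91.8, 45.5, 69.0] shift [-23.0, -134.0, -90.0]
fin [ 0.5572533  -0.13366567  0.08001936]
-70 [0.56, -0.04, 0.25] 0
end q [0.41, 0.38, -0.83, 1.83, 0.41, 0.82, 1.28] worst 0.26 err 0.0
end q [0.92, 0.23, -1.01, 1.85, 0.17, 0.91, 1.74] worst 0.46 err 0.0
end q [-0.18, 0.82, -0.5, 2.11, 1.43, 1.78, 1.78] worst 0.07 err 0.0
end q [-0.31, 0.96, -0.33, 2.08, 1.43, 1.66, 1.66] worst 0.08 err 0.0
foot dir [ 0.005  0.002 -1.   ] dep 11.02575868915089
up->via turn [0.0, 0.0, 0.0] shift [-52.0, -153.0, 66.0]
rot turn [-91.8, 45.5, 69.0] shift [-3.0, -94.0, -90.0]
fin [ 0.5572533  -0.13366567  0.08001936]
```

```bash
python3 -m inch '[[[0,0,0],[0,0,8],0],[[0,0,0],[0,0,25],0],[[0,0,0],[0,0,50],0],[[0,0,0],[0,0,75],0],[[0,0,0],[0,0,100],0],[[0,0,0],[0,0,125],0],[[0,0,0],[0,0,150],0],[[0,0,0],[0,0,175],0],[[0,0,0],[-5,-10,195],0],[[0,0,0],[-8,-20,210],0]]'; python3 -m inch '[[[0,0,0],[-3,-12,8],0],[[0,0,0],[-6,-28,16],0],[[0,0,0],[-10,-45,25],0],[[0,0,0],[-14,-62,35],0],[[0,0,0],[-18,-76,45],0],[[0,0,0],[-21,-86,52],0],[[0,0,0],[-24,-93,56],0],[[0,0,0],[-24,-93,56],0],[[0,0,0],[-24,-93,56],0],[[0,0,0],[-24,-93,56],0]]'; python3 log.py
python3 - <<'E'
from place import *
s=r.get_state();T=T_wrist(s);R2=tool(-60,11,-1);fin=np.array([.566,-.131,.080]);go(R2,fin+[0,0,.12]);q=follow(s['q'],T[:3,:3],T[:3,3],R2,fin+[0,0,.12],25);follow(q,R2,fin+[0,0,.12],R2,fin)
E
```

```text
time: 33.4
position: [0.6031, 0.0938, 0.1959]
tool_rot: [0.129, -0.152, 0.98, 0.018]
contact_force: [-0.3, 0.2, -0.5]
grip_width: 0.0236
grasp_force: 30.0
time: 34.23
position: [0.579, 0.0009, 0.2491]
tool_rot: [0.128, -0.151, 0.98, 0.018]
contact_force: [-0.4, 0.4, -1.4]
grip_width: 0.0236
grasp_force: 30.0
q [0.49, 0.19, -0.61, 1.84, 0.07, 0.9, 1.75] F [-0.4, 0.4, -1.4] t 34.2
 turn [-97.4, 38.0, 76.1] shift [-13.0, -132.0, -49.0]
end q [-0.26, 0.67, -0.41, 2.25, 1.53, 1.64, 1.82] worst 0.21 err 0.0
end q [-0.39, 0.93, -0.24, 2.21, 1.56, 1.57, 1.58] worst 0.21 err 0.0
```

```bash
python3 -m inch '[[[-5,1.9,3.9],[0,-3,0],0],[[-10,3.9,7.8],[0,-6,0],0],[[-15,5.8,11.7],[0,-10,0],0],[[-20,7.8,15.6],[0,-15,0],0],[[-25,9.7,19.5],[-2,-20,0],0],[[-30,11.7,23.4],[-3,-26,0],0],[[-35,13.6,27.3],[-4,-33,0],0],[[-40,15.6,31.2],[-5,-40,0],0],[[-45,17.5,35.1],[-6,-48,0],0],[[-49,19.1,38.3],[-6,-55,0],0]]'; python3 -m inch '[[[-5,1.9,3.9],[0,-7,0],0],[[-10,3.9,7.8],[0,-14,0],0],[[-15,5.8,11.7],[0,-21,-5],0],[[-20,7.8,15.6],[-1,-28,-10],0],[[-25,9.7,19.5],[-2,-36,-15],0],[[-30,11.7,23.4],[-3,-44,-20],0],[[-35,13.6,27.3],[-4,-53,-28],0],[[-40,15.6,31.2],[-5,-62,-36],0],[[-45,17.5,35.1],[-6,-70,-43],0],[[-48.4,18.9,37.8],[-7,-77,-49],0]]';  python3 -m inch '[[[0,0,0],[0,0,0],0],[[0,0,0],[0,0,0],0],[[0,0,0],[0,0,0],0],[[0,0,0],[0,0,0],0],[[0,0,0],[0,0,0],0],[[0,0,0],[0,0,0],0],[[0,0,0],[0,0,0],0],[[0,0,0],[0,0,0],0],[[0,0,0],[0,0,0],0],[[0,0,0],[0,0,0],0]]'; python3 log.py
python3 - <<'E'
from place import *
s,im=snap('scene','sc10.png');snap('top','top10.png');s=r.get_state();R2=tool(-60,11,-1);fin=np.array([.566,-.131,.080]);go(R2,fin)
c=im[100:260,120:290]
hsv=cv2.cvtColor(c,cv2.COLOR_RGB2HSV);H,S,V=[hsv[...,i].astype(int) for i in range(3)]
n,l,st,ce=cv2.connectedComponentsWithStats(((H>100)&(H<125)&(S>130)&(V>50)).astype(np.uint8))
for i in range(1,n):
    if st[i,4]>8: print(st[i,4],ce[i]+[120,100])
print('pred foot,mouth',proj('scene',[[.548,-.10,.130],[.548,-.10,.286],[.635,-.166,.008],[.635,-.166,.164]]))
E
```

```text
time: 35.07
position: [0.5736, -0.0529, 0.2486]
tool_rot: [-0.114, -0.49, 0.804, -0.318]
contact_force: [0.2, 0.1, -0.6]
grip_width: 0.0232
grasp_force: 30.0
time: 35.9
position: [0.5662, -0.1306, 0.1985]
tool_rot: [0.318, 0.671, -0.382, 0.551]
contact_force: [-1.4, 0.7, -1.2]
grip_width: 0.0232
grasp_force: 30.0
time: 36.73
position: [0.5663, -0.1321, 0.2006]
tool_rot: [0.318, 0.668, -0.386, 0.551]
contact_force: [0.0, -0.4, -0.1]
grip_width: 0.0229
grasp_force: 30.0
q [-0.21, 0.68, -0.46, 2.25, 1.54, 1.68, 1.82] F [0.0, -0.4, -0.1] t 36.7
 turn [-0.0, -0.0, -0.0] shift [-0.0, 1.0, -121.0]
79 [156.5443038  102.11392405]
11 [194.81818182 158.45454545]
53 [204.79245283 163.30188679]
22 [177.72727273 201.40909091]
233 [143.7639485  223.47639485]
pred foot,mouth [[201.93721538 161.16609036]
 [197.11982596 128.20815878]
 [174.8710768  194.0818351 ]
 [167.66069034 166.25328243]]
```

```bash
python3 -m inch '[[[0,0,0],[0,0,-8],0],[[0,0,0],[0,0,-22],0],[[0,0,0],[0,0,-38],0],[[0,0,0],[0,0,-54],0],[[0,0,0],[0,0,-70],0],[[0,0,0],[0,0,-84],0],[[0,0,0],[0,0,-96],0],[[0,0,0],[0,0,-105],0],[[0,0,0],[0,0,-112],0],[[0,0,0],[0,0,-116],0]]'; python3 -m inch '[[[0,0,0],[0,0,0],0],[[0,0,0],[0,0,-1],0],[[0,0,0],[0,0,-1],0],[[0,0,0],[0,0,-1],0],[[0,0,0],[0,0,-2],0],[[0,0,0],[0,0,-2],0],[[0,0,0],[0,0,-2],0],[[0,0,0],[0,0,-3],0],[[0,0,0],[0,0,-3],0],[[0,0,0],[0,0,-3],0]]'; python3 log.py
```

```text
time: 37.67
position: [0.5661, -0.132, 0.0834]
tool_rot: [0.318, 0.669, -0.385, 0.551]
contact_force: [-0.2, -0.2, -0.4]
grip_width: 0.0232
grasp_force: 30.0
time: 38.5
position: [0.5663, -0.132, 0.0815]
tool_rot: [0.318, 0.669, -0.385, 0.551]
contact_force: [0.0, -0.4, -0.4]
grip_width: 0.0234
grasp_force: 30.0
q [-0.25, 0.96, -0.4, 2.21, 1.61, 1.71, 1.6] F [0.0, -0.4, -0.4] t 38.5
```

```bash
python3 -m inch '[[[0,0,0],[0,0,-1],0],[[0,0,0],[0,0,-1],0],[[0,0,0],[0,0,-1],0],[[0,0,0],[0,0,-2],0],[[0,0,0],[0,0,-2],0],[[0,0,0],[0,0,-2],0],[[0,0,0],[0,0,-2],0],[[0,0,0],[0,0,-2],0],[[0,0,0],[0,0,-2],0],[[0,0,0],[0,0,-2],0]]'; python3 -m inch '[[[0,0,0],[0,0,-1],0],[[0,0,0],[0,0,-1],0],[[0,0,0],[0,0,-1],0],[[0,0,0],[0,0,-2],0],[[0,0,0],[0,0,-2],0],[[0,0,0],[0,0,-2],0],[[0,0,0],[0,0,-2],0],[[0,0,0],[0,0,-2],0],[[0,0,0],[0,0,-2],0],[[0,0,0],[0,0,-2],0]]'; python3 log.py
```

```text
time: 39.33
position: [0.5663, -0.132, 0.0797]
tool_rot: [0.318, 0.668, -0.385, 0.551]
contact_force: [-0.3, 0.6, 1.9]
grip_width: 0.0236
grasp_force: 30.0
time: 40.17
position: [0.5665, -0.1323, 0.0798]
tool_rot: [0.319, 0.667, -0.385, 0.553]
contact_force: [-1.7, 1.8, 11.8]
grip_width: 0.0232
grasp_force: 30.0
q [-0.25, 0.97, -0.4, 2.2, 1.61, 1.71, 1.59] F [-1.7, 1.8, 11.8] t 40.2
```

Contact. Releasing and backing out.

```bash
python3 -m inch '[[[0,0,0],[0,0,1],0],[[0,0,0],[0,0,2],0],[[0,0,0],[0,0,2],0],[[0,0,0],[0,0,2],0.1],[[0,0,0],[0,0,2],0.2],[[0,0,0],[0,0,2],0.3],[[0,0,0],[0,0,2],0.4],[[0,0,0],[0,0,2],0.45],[[0,0,0],[0,0,2],0.45],[[0,0,0],[0,0,2],0.45]]'; python3 log.py; python3 -m inch '[[[0,0,0],[-2,4,1],0.45],[[0,0,0],[-7,12,3],0.45],[[0,0,0],[-14,24,5],0.45],[[0,0,0],[-21,36,8],0.45],[[0,0,0],[-28,48,11],0.45],[[0,0,0],[-35,60,14],0.45],[[0,0,0],[-42,72,17],0.45],[[0,0,0],[-49,84,20],0.45],[[0,0,0],[-56,95,30],0.45],[[0,0,0],[-60,105,40],0.45]]'; python3 log.py
python3 - <<'E'
from plan import *
s,w=snap('wrist','w11.png');s2,im=snap('scene','sc11.png');s2,t=snap('top','top11.png')
cv2.imwrite('pics/c11.png',np.hstack([cv2.resize(im[70:270,110:310],(400,400),interpolation=2)[...,::-1],cv2.resize(t[140:270,270:400],(400,400),interpolation=2)[...,::-1]]))
E
```

```text
time: 41.0
position: [0.5662, -0.132, 0.0793]
tool_rot: [0.318, 0.669, -0.386, 0.551]
contact_force: [0.3, 0.3, 0.6]
grip_width: 0.0393
grasp_force: 0.0
q [-0.25, 0.97, -0.4, 2.21, 1.61, 1.71, 1.59] F [0.3, 0.3, 0.6] t 41.0
time: 41.83
position: [0.5052, -0.0255, 0.1195]
tool_rot: [0.318, 0.669, -0.385, 0.551]
contact_force: [0.4, -0.2, -0.9]
grip_width: 0.0397
grasp_force: 0.0
q [-0.45, 0.9, -0.52, 2.2, 1.33, 1.79, 1.58] F [0.4, -0.2, -0.9] t 41.8
```

View pics/c11.png

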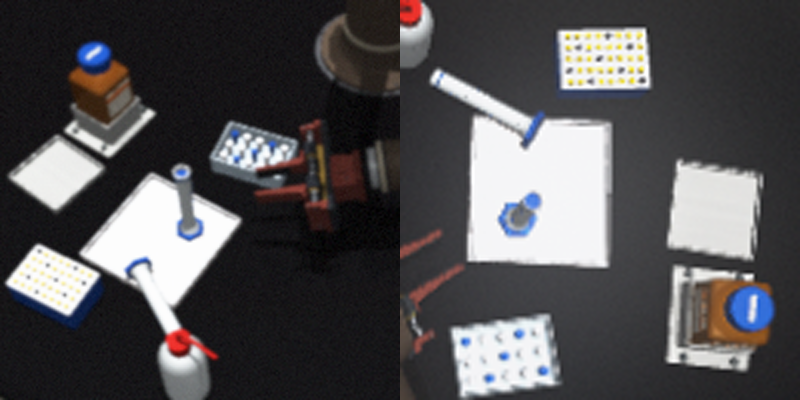

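Cylinder A has been knocked over. It now lies across the tray's far rim: crop foot (533,128), mouth (437,75), mouth towards the wash bottle. B stands (crop foot (517,217)). Measuring A where it lies now.

Run:
```python
from cyl import *
P=lambda a:np.round(np.array(a)*1000).tolist()
out={}
for n,f,roi in(('top','top11',(275,155,325,190)),('scene','sc11',(165,190,215,245)),('top','top11',(255,135,290,165)),('scene','sc11',(180,230,225,275))):
    x0,y0,x1,y1=roi;hsv=cv2.cvtColor(cv2.imread(f'pics/{f}.png')[y0:y1,x0:x1],cv2.COLOR_BGR2HSV);H,S,V=[hsv[...,i].astype(int) for i in range(3)]
    for nm,m in(('blue',(H>100)&(H<125)&(S>100)&(V>60)),('white',(S<70)&(V>140)),('red',((H<8)|(H>172))&(S>150)&(V>80))):
        c,l=cc(m,8)
        for i,st,ce in c: print(n,nm,st[:5]+[x0,y0,0,0,0],np.round(ce+[x0,y0],1), np.round(cv2.boxPoints(cv2.minAreaRect((np.argwhere(l==i)[:,::-1]+[x0,y0]).astype(np.float32))),1).tolist() if nm=='white' else '')
x,e=tri(ray('top',(313.2,181.6)),ray('scene',(178.5,203.5)));print('foot',P(x),P(e))
x,e=tri(ray('top',(282.5,165)),ray('scene',(199,238)));print('mouth',P(x),P(e))
for f in('top0','top11'):
    im=cv2.imread(f'pics/{f}.png')[130:165,255:290];hsv=cv2.cvtColor(im,cv2.COLOR_BGR2HSV);m=((hsv[...,0]<8)|(hsv[...,0]>172))&(hsv[...,1]>150);print(f,'red',np.argwhere(m).mean(0)[::-1]+[255,130])
print('wash base',P(onz('top',[(272.5,156)],0.0)),P(tri(ray('top',(272,144)),ray('scene',(199,241)))[0]))
print('B foot',P(onz('top',[(270+117*.325,140+217*.325)],.008)))
```

```text
top blue [310 176   7  11  24] [313.2 180.5] 
top white [322 155   3  14  38] [322.9 161.8] [[322.0, 155.0], [324.0, 155.0], [324.0, 168.0], [322.0, 168.0]]
top white [280 163  45  27 489] [303.6 179.9] [[273.6000061035156, 181.39999389648438], [281.1000061035156, 162.1999969482422], [327.3999938964844, 180.3000030517578], [319.8999938964844, 199.5]]
scene blue [173 199  11   8  27] [177.5 201.6] 
scene white [ 165  190   50   47 1311] [190.2 205.1] [[165.0, 190.0], [214.0, 190.0], [214.0, 236.0], [165.0, 236.0]]
scene white [190 241   4   4  12] [191.7 242.9] [[190.0, 241.0], [193.0, 241.0], [193.0, 244.0], [190.0, 244.0]]
scene white [205 243   5   2   8] [206.6 243.6] [[205.0, 244.0], [205.0, 243.0], [209.0, 243.0], [209.0, 244.0]]
scene red [192 234  23  11 119] [200.3 240. ] 
top white [265 141  15  13 102] [272.2 148.3] [[265.0, 141.0], [279.0, 141.0], [279.0, 153.0], [265.0, 153.0]]
top red [257 139  20   9  78] [269.8 142.5] 
scene white [190 230  10   7  50] [194.5 232.4] [[190.0, 230.0], [199.0, 230.0], [199.0, 236.0], [190.0, 236.0]]
scene white [190 241  22  17 229] [200.  250.1] [[188.3000030517578, 255.8000030517578], [190.3000030517578, 240.8000030517578], [211.8000030517578, 243.60000610351562], [209.8000030517578, 258.70001220703125]]
scene red [192 234  27  16 160] [202.3 241.6] 
foot [668.0, -127.0, 25.0] [0.0, 0.0]
mouth [743.0, -1.0, 22.0] [1.0, 1.0]
top0 red [269.76923077 142.46153846]
top11 red [269.76923077 142.46153846]
wash base [[790.0, 40.0, 0.0]] [797.0, 45.0, 139.0]
B foot [[549.0, -103.0, 8.0]]
```

```bash
cat > p3.py <<'E'
from place import *
FA=-120.8
R1=tool(FA,84,1);u=np.array([75,126.])/147
G=np.r_[np.array([.668,-.127])+u*.072,.0225];z=R1[:,2];gr=G+z*.0365;pre=gr-z*.13
R2=tool(-70,0.5,-1);fin=np.array([.635,-.085,.006+.077])+.0365*R2[:,2];ab=fin+[0,0,.16]
E
python3 - <<'E'
from p3 import *
for n,b in(('pick',ik(R1,gr)),('fin',ik(R2,fin)),('ab',ik(R2,ab))): print(n,[(round(m,2),np.round(q,2).tolist()) for m,q in b])
s=r.get_state();T=T_wrist(s);R0=T[:3,:3];p=T[:3,3];up=p+[0,0,.18]
q=follow(s['q'],R0,p,R0,up)
for via in([.6,-.02,.32],[.65,-.05,.3]):
    via=np.array(via);qq=follow(q,R0,up,R1,via,25);qq=follow(qq,R1,via,R1,pre);qq=follow(qq,R1,pre,R1,gr)
    go(R1,via,R0,up,'rot')
    v2=np.array([.64,-.06,.32]);qq=follow(qq,R1,gr,R1,v2);qq=follow(qq,R1,v2,R2,ab,25);qq=follow(qq,R2,ab,R2,fin);go(R2,ab,R1,v2,'rot2')
print(gr,fin)
E
```

```text
pick [(np.float64(0.84), [0.14, 0.8, -0.25, 1.47, 0.33, 0.97, -0.78])]
fin [(np.float64(0.54), [-0.79, 1.15, 0.35, 1.86, 1.21, 1.31, 1.83])]
ab [(np.float64(0.59), [-0.95, 0.9, 0.59, 1.95, 1.19, 1.24, 2.06])]
end q [-0.44, 0.48, -0.53, 2.19, 1.25, 1.78, 1.98] worst 0.06 err 0.0
end q [1.44, -0.09, -1.46, 2.37, 2.88, 0.14, 2.85] worst -10.11 err 1.0124
end q [-0.31, 0.44, 0.3, 2.19, 2.84, 0.14, 2.85] worst -10.0 err 0.7466
end q [-0.19, 0.65, 0.18, 2.12, 2.85, 0.14, 2.85] worst -7.38 err 0.5951
rot turn [0.5, 99.1, 93.3] shift [94.0, 6.0, 20.0]
end q [-1.39, 0.11, 1.43, 2.37, 2.93, 0.14, 2.85] worst -10.06 err 1.0074
end q [-1.05, 0.96, 0.74, 1.96, 1.11, 1.13, 2.11] worst -9.32 err 0.0
end q [-0.75, 1.13, 0.3, 1.85, 1.25, 1.36, 1.81] worst 0.49 err 0.0
rot2 turn [-10.7, -112.7, -92.9] shift [7.0, -59.0, -77.0]
end q [-1.32, 0.12, 1.34, 2.37, 2.9, 0.14, 2.85] worst -9.76 err 0.9772
end q [-0.31, 0.44, 0.3, 2.19, 2.84, 0.14, 2.85] worst -9.63 err 0.7466
end q [-0.19, 0.65, 0.18, 2.12, 2.85, 0.14, 2.85] worst -7.38 err 0.5951
rot turn [0.5, 99.1, 93.3] shift [144.0, -24.0, 0.0]
end q [-1.39, 0.11, 1.43, 2.37, 2.93, 0.14, 2.85] worst -10.06 err 1.0074
end q [-1.05, 0.96, 0.74, 1.96, 1.11, 1.13, 2.11] worst -9.32 err 0.0
end q [-0.75, 1.13, 0.3, 1.85, 1.25, 1.36, 1.81] worst 0.49 err 0.0
rot2 turn [-10.7, -112.7, -92.9] shift [7.0, -59.0, -77.0]
[ 0.7027811  -0.06856289 -0.01380005] [ 0.64748326 -0.11929747  0.08268148]
```

Run:
```python
from p3 import *
s=r.get_state();T=T_wrist(s);R0=T[:3,:3];p=T[:3,3];up=p+[0,0,.14]
RV=R.from_euler('z',138,degrees=True).as_matrix()@R1;RH=R.from_euler('z',69,degrees=True).as_matrix()@R1
v1=np.array([.56,.02,.29]);v2=np.array([.66,-.05,.29])
q=follow(s['q'],R0,p,R0,up);q=follow(q,R0,up,RV,v1,25);q=follow(q,RV,v1,RH,(v1+v2)/2);q=follow(q,RH,(v1+v2)/2,R1,v2);q=follow(q,R1,v2,R1,pre);q=follow(q,R1,pre,R1,gr)
go(RV,v1,R0,up,'rot');go(R1,pre,R1,v2,'pre')
v3=np.array([.66,-.06,.32]);v4=np.array([.62,-.03,.30])
q=follow(q,R1,gr,R1,v3);q=follow(q,R1,v3,RH,v3);q=follow(q,RH,v3,RV,v4);q=follow(q,RV,v4,R2,ab,25);q=follow(q,R2,ab,R2,fin);go(R2,ab,RV,v4,'rot2')
```

```text
end q [-0.46, 0.56, -0.51, 2.21, 1.26, 1.77, 1.88] worst 0.06 err 0.0
end q [0.29, 0.2, -0.47, 1.69, 0.08, 1.17, 1.68] worst 0.1 err 0.0
end q [0.14, 0.3, -0.33, 1.55, 0.2, 1.26, 0.44] worst 0.49 err 0.0
end q [0.05, 0.46, -0.15, 1.3, 0.15, 1.44, -0.65] worst 0.41 err 0.0
end q [0.09, 0.67, -0.21, 1.38, 0.23, 1.18, -0.71] worst 0.42 err 0.0
end q [0.14, 0.8, -0.26, 1.47, 0.33, 0.97, -0.78] worst 0.68 err 0.0
rot turn [88.8, -34.6, -81.4] shift [54.0, 46.0, 30.0]
pre turn [0.0, 0.0, 0.0] shift [50.0, -7.0, -175.0]
end q [0.17, 0.47, -0.32, 1.24, 0.23, 1.52, -0.68] worst 0.33 err 0.0
end q [0.34, 0.42, -0.55, 1.36, 0.31, 1.38, 0.45] worst 0.34 err 0.0
end q [0.61, 0.39, -0.85, 1.51, 0.29, 1.27, 1.61] worst 0.48 err 0.0
end q [-0.29, 0.82, -0.32, 1.9, 1.52, 1.84, 1.99] worst 0.01 err 0.0
end q [-0.4, 1.1, -0.17, 1.83, 1.48, 1.74, 1.77] worst 0.02 err 0.0
rot2 turn [-93.4, 46.3, 68.6] shift [27.0, -89.0, -57.0]
```

```bash
python3 -m inch '[[[0,0,0],[0,0,28],0.5],[[0,0,0],[0,0,56],0.5],[[0,0,0],[0,0,84],0.5],[[0,0,0],[0,0,112],0.5],[[0,0,0],[0,0,140],0.5],[[4.6,-1.8,-4.2],[2,2,143],0.5],[[9.2,-3.6,-8.4],[5,4,146],0.5],[[13.8,-5.4,-12.6],[8,7,150],0.5],[[18.4,-7.2,-16.8],[11,10,153],0.5],[[23,-9,-21],[14,13,156],0.5]]'; python3 -m inch '[[[4.6,-1.8,-4.2],[4,3,1],0.5],[[9.2,-3.6,-8.4],[8,7,2],0.5],[[13.8,-5.4,-12.6],[12,10,4],0.5],[[18.4,-7.2,-16.8],[16,13,6],0.5],[[23,-9,-21],[20,17,8],0.5],[[27.6,-10.8,-25.2],[24,20,10],0.5],[[32.2,-12.6,-29.4],[28,23,12],0.5],[[36.8,-14.4,-33.6],[32,27,14],0.5],[[41.4,-16.2,-37.8],[36,30,14],0.5],[[46,-18,-42],[40,33,14],0.5]]'; python3 -m inch '[[[4.6,-1.8,-4.2],[0,0,0],0.5],[[9.2,-3.6,-8.4],[0,0,0],0.5],[[13.8,-5.4,-12.6],[0,0,0],0.5],[[19.8,-7.6,-18.4],[0,0,0],0.5],[[19.8,-7.6,-18.4],[0,0,0],0.5],[[19.8,-7.6,-18.4],[0,0,0],0.5],[[19.8,-7.6,-18.4],[0,0,0],0.5],[[19.8,-7.6,-18.4],[0,0,0],0.5],[[19.8,-7.6,-18.4],[0,0,0],0.5],[[19.8,-7.6,-18.4],[0,0,0],0.5]]'; python3 log.py
python3 - <<'E'
from p3 import *
RV=R.from_euler('z',138,degrees=True).as_matrix()@R1;RH=R.from_euler('z',69,degrees=True).as_matrix()@R1
go(RV,[.56,.02,.29]);go(RH,[.61,-.015,.29]);go(R1,[.66,-.05,.29],RH,np.array([.61,-.015,.29]))
E
```

```text
time: 42.82
position: [0.5205, -0.0144, 0.2754]
tool_rot: [-0.242, -0.591, 0.627, -0.446]
contact_force: [0.6, -0.4, -0.1]
grip_width: 0.044
grasp_force: 0.0
time: 43.65
position: [0.5607, 0.0181, 0.2891]
tool_rot: [-0.041, -0.306, 0.94, -0.142]
contact_force: [-0.8, -0.2, -0.1]
grip_width: 0.0438
grasp_force: 0.0
time: 44.48
position: [0.5603, 0.0204, 0.2892]
tool_rot: [0.051, -0.15, 0.987, 0.008]
contact_force: [-0.0, 0.2, -0.8]
grip_width: 0.0438
grasp_force: 0.0
q [0.31, 0.21, -0.5, 1.68, 0.09, 1.17, 1.67] F [-0.0, 0.2, -0.8] t 44.5
 turn [0.0, -0.1, -0.0] shift [-0.0, -0.0, 1.0]
 turn [-0.0, -0.1, -69.0] shift [50.0, -35.0, 1.0]
 turn [-0.0, -0.0, -69.0] shift [50.0, -35.0, 0.0]
```

```bash
python3 -m inch '[[[0,0,-7],[5,-3,0],0.5],[[0,0,-14],[10,-7,0],0.5],[[0,0,-21],[15,-10,0],0.5],[[0,0,-28],[20,-14,0],0.5],[[0,0,-35],[25,-17,0],0.5],[[0,0,-42],[30,-21,0],0.5],[[0,0,-49],[35,-24,0],0.5],[[0,0,-56],[40,-28,0],0.5],[[0,0,-63],[45,-31,0],0.5],[[0,0,-69],[50,-35,0],0.5]]'; python3 -m inch '[[[0,0,-7],[5,-3,0],0.5],[[0,0,-14],[10,-7,0],0.5],[[0,0,-21],[15,-10,0],0.5],[[0,0,-28],[20,-14,0],0.5],[[0,0,-35],[25,-17,0],0.5],[[0,0,-42],[30,-21,0],0.5],[[0,0,-49],[35,-24,0],0.5],[[0,0,-56],[40,-28,0],0.5],[[0,0,-63],[45,-31,0],0.5],[[0,0,-69],[50,-35,0],0.5]]'; python3 log.py
python3 - <<'E'
from p3 import *
s,im=snap('wrist','w12.png');print(proj('wrist',[[.668,-.127,.027],G,[.746,-.001,.012]],s))
hsv=cv2.cvtColor(im,cv2.COLOR_RGB2HSV);H,S,V=[hsv[...,i].astype(int) for i in range(3)]
for m in((S<60)&(V>150),(H>95)&(H<125)&(S>130)&(V>60)):
  n,l,st,c=cv2.connectedComponentsWithStats(m.astype(np.uint8))
  for i in range(1,n):
    if st[i,4]>150: print(st[i],np.round(c[i],1))
go(R1,pre)
E
```

```text
time: 45.32
position: [0.6106, -0.0148, 0.2893]
tool_rot: [0.046, 0.439, 0.897, -0.023]
contact_force: [0.2, 0.1, -0.1]
grip_width: 0.0439
grasp_force: 0.0
time: 46.15
position: [0.6607, -0.0497, 0.289]
tool_rot: [0.025, 0.87, 0.491, -0.046]
contact_force: [-0.4, -0.6, -0.0]
grip_width: 0.0439
grasp_force: 0.0
q [-0.01, 0.46, -0.06, 1.31, 0.11, 1.44, -0.63] F [-0.4, -0.6, -0.0] t 46.1
[[278.43409072 180.40172538]
 [279.53814514 138.3373723 ]
 [282.02951684  88.88348673]]
[  394     0   118   266 17170] [467.5 118.3]
[ 283    5   55   56 1316] [303.5  37.8]
[ 168   92  144  169 9326] [246.8 190.9]
[ 317  164   73   79 2596] [353.8 203.2]
[ 88 202  39  29 358] [108.8 216.1]
[113 219  53  39 738] [137.3 240.4]
[253 272  40  13 321] [276.5 279.8]
[311 157  51  32 555] [335.1 171.6]
[201 187  27  22 157] [215.  194.6]
 turn [0.0, -0.0, 0.8] shift [48.0, -6.0, -173.0]
```

View pics/w12.png

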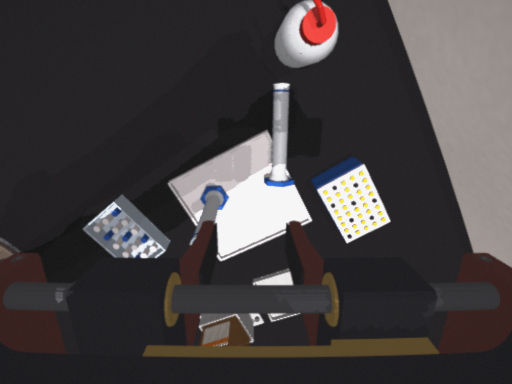

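The wrist view shows A's mouth at (282,88) and foot at (280,178), as predicted; B stands at (213,196), clear of the gripper; the wash bottle is at (305,35). Descending.

```bash
python3 -m inch '[[[0,0,0.8],[8,-1,-12],0.5],[[0,0,0.8],[18,-2,-30],0.5],[[0,0,0.8],[28,-4,-52],0.5],[[0,0,0.8],[38,-5,-76],0.5],[[0,0,0.8],[45,-6,-100],0.5],[[0,0,0.8],[48,-6,-124],0.5],[[0,0,0.8],[48,-6,-146],0.5],[[0,0,0.8],[48,-6,-162],0.5],[[0,0,0.8],[48,-6,-173],0.5],[[0,0,0.8],[48,-6,-173],0.5]]'
python3 - <<'E'
from p3 import *
s,im=snap('wrist','w13.png');print(proj('wrist',[[.668,-.127,.027],G,[.746,-.001,.012]],s))
hsv=cv2.cvtColor(im,cv2.COLOR_RGB2HSV);H,S,V=[hsv[...,i].astype(int) for i in range(3)]
m=(S<60)&(V>140)
for row in(100,115,130,145,160): 
    c=np.where(m[row,200:300])[0]; print(row,c.min()+200 if len(c) else None,c.max()+200 if len(c) else None)
go(R1,gr)
E
```

```text
time: 47.03
position: [0.7065, -0.0562, 0.1128]
tool_rot: [0.025, 0.864, 0.5, -0.047]
contact_force: [0.4, -0.4, -0.2]
grip_width: 0.0438
grasp_force: 0.0
[[253.81921548 246.99877707]
 [255.11597934 187.6549653 ]
 [259.21725376 112.70977429]]
100 None None
115 None None
130 246 268
145 246 267
160 246 266
 turn [-0.1, -0.1, -0.8] shift [-5.0, -12.0, -129.0]
```

```bash
python3 -m inch '[[[0,0,0],[-1,-2,-18],0.5],[[0,0,0],[-2,-4,-36],0.5],[[0,0,0],[-3,-6,-54],0.5],[[0,0,0],[-4,-8,-72],0.5],[[0,0,0],[-5,-10,-90],0.5],[[0,0,0],[-5,-11,-105],0.5],[[0,0,0],[-5,-12,-117],0.5],[[0,0,0],[-5,-12,-123],0.5],[[0,0,0],[-5,-12,-127],0.5],[[0,0,0],[-5,-12,-127],0.5]]'; python3 log.py;  python3 -m inch '[[[0,0,0],[0,0,0],0],[[0,0,0],[0,0,0],0],[[0,0,0],[0,0,0],0],[[0,0,0],[0,0,0],0],[[0,0,0],[0,0,0],0],[[0,0,0],[0,0,0],0],[[0,0,0],[0,0,0],0],[[0,0,0],[0,0,0],0],[[0,0,0],[0,0,0],0],[[0,0,0],[0,0,0],0]]'; python3 log.py
python3 - <<'E'
from p3 import *
s=r.get_state();T=T_wrist(s);Rc=T[:3,:3];p=T[:3,3]
f=np.array([np.cos(np.radians(FA))*np.cos(.105),np.sin(np.radians(FA))*np.cos(.105),np.sin(.105)]);dep=90-np.degrees(np.arccos(f@Rc[:,2]));print('dep',dep)
rz=lambda a:R.from_euler('z',a,degrees=True).as_matrix()@Rc
v3=np.array([.66,-.06,.32])
q0=follow(s['q'],Rc,p,Rc,v3);
for az in(-60,-50):
  for v4 in([.62,-.03,.30],[.6,0,.28]):
    for yaw in(138,110):
      v4=np.array(v4);R2=tool(az,dep,-1);fin=np.array([.635,-.085,.006+.077])+.0365*R2[:,2];ab=fin+[0,0,.16]
      print(az,v4,yaw);q=follow(q0,Rc,v3,rz(yaw/2),v3);q=follow(q,rz(yaw/2),v3,rz(yaw),v4);q=follow(q,rz(yaw),v4,R2,ab,25);q=follow(q,R2,ab,R2,fin);go(R2,ab,rz(yaw),v4,'rot2');print(fin)
E
```

```text
time: 47.92
position: [0.7034, -0.0688, -0.0107]
tool_rot: [0.026, 0.865, 0.498, -0.045]
contact_force: [-0.8, 0.6, 0.0]
grip_width: 0.0441
grasp_force: 0.0
q [0.01, 0.78, -0.05, 1.48, 0.15, 0.94, -0.65] F [-0.8, 0.6, 0.0] t 47.9
time: 48.75
position: [0.7037, -0.069, -0.0099]
tool_rot: [0.026, 0.866, 0.498, -0.045]
contact_force: [-1.2, 0.3, 6.0]
grip_width: 0.0234
grasp_force: 29.9
q [0.01, 0.78, -0.05, 1.48, 0.15, 0.94, -0.65] F [-1.2, 0.3, 6.0] t 48.8
dep -0.09265073863512896
end q [0.08, 0.45, -0.17, 1.25, 0.16, 1.5, -0.62] worst 0.35 err 0.0
-60 [ 0.62 -0.03  0.3 ] 138
end q [0.28, 0.4, -0.45, 1.36, 0.26, 1.37, 0.49] worst 0.35 err 0.0
end q [0.55, 0.37, -0.77, 1.51, 0.25, 1.26, 1.65] worst 0.49 err 0.0
end q [-0.27, 0.78, -0.34, 2.05, 1.66, 1.79, 1.92] worst 0.06 err 0.0
end q [-0.42, 1.09, -0.14, 1.97, 1.62, 1.69, 1.66] worst 0.06 err 0.0
rot2 turn [-99.6, 38.3, 74.8] shift [33.0, -87.0, -57.0]
[ 0.65324998 -0.11660989  0.08305902]
-60 [ 0.62 -0.03  0.3 ] 110
end q [0.23, 0.41, -0.4, 1.34, 0.26, 1.39, 0.26] worst 0.35 err 0.0
end q [0.44, 0.34, -0.64, 1.53, 0.24, 1.25, 1.16] 
[... 1935 characters left out ...]
.0
end q [0.53, 0.34, -0.77, 1.6, 0.24, 1.2, 1.6] worst 0.49 err 0.0
end q [-0.27, 0.74, -0.32, 2.19, 1.81, 1.73, 1.84] worst 0.12 err 0.0
end q [-0.44, 1.08, -0.09, 2.11, 1.78, 1.66, 1.54] worst 0.12 err 0.0
rot2 turn [-104.8, 30.2, 81.5] shift [58.0, -113.0, -37.0]
[ 0.65846172 -0.11296059  0.08305902]
-50 [0.6  0.   0.28] 110
end q [0.23, 0.41, -0.4, 1.34, 0.26, 1.39, 0.26] worst 0.35 err 0.0
end q [0.41, 0.31, -0.65, 1.61, 0.24, 1.2, 1.11] worst 0.47 err 0.0
end q [-0.29, 0.74, -0.29, 2.2, 1.8, 1.71, 1.83] worst 0.1 err 0.0
end q [-0.46, 1.08, -0.08, 2.11, 1.77, 1.65, 1.54] worst 0.14 err 0.0
rot2 turn [-101.5, 58.7, 99.3] shift [58.0, -113.0, -37.0]
[ 0.65846172 -0.11296059  0.08305902]
```

```bash
python3 -m inch '[[[0,0,0],[0,0,8],0],[[0,0,0],[0,0,25],0],[[0,0,0],[0,0,50],0],[[0,0,0],[0,0,80],0],[[0,0,0],[-5,0,110],0],[[0,0,0],[-12,1,140],0],[[0,0,0],[-20,3,170],0],[[0,0,0],[-28,5,200],0],[[0,0,0],[-34,7,225],0],[[0,0,0],[-38,8,245],0]]'; python3 -m inch '[[[0,0,0],[-2,0,20],0],[[0,0,0],[-4,1,40],0],[[0,0,0],[-5,1,60],0],[[0,0,0],[-6,1,75],0],[[0,0,6],[-6,1,85],0],[[0,0,12],[-6,1,85],0],[[0,0,18],[-6,1,85],0],[[0,0,24],[-6,1,85],0],[[0,0,30],[-6,1,85],0],[[0,0,36],[-6,1,85],0]]'; python3 -m inch '[[[0,0,6],[-2,1,0],0],[[0,0,12],[-4,3,0],0],[[0,0,18],[-8,6,-2],0],[[0,0,24],[-12,9,-4],0],[[0,0,30],[-16,12,-6],0],[[0,0,36],[-20,15,-8],0],[[0,0,42],[-24,18,-10],0],[[0,0,48],[-28,21,-12],0],[[0,0,54],[-32,24,-14],0],[[0,0,60],[-36,27,-16],0]]'; python3 -m inch '[[[0,0,6],[-1,1,0],0],[[0,0,12],[-2,1,0],0],[[0,0,18],[-3,2,-1],0],[[0,0,24],[-3,2,-2],0],[[0,0,30],[-4,3,-3],0],[[0,0,36],[-4,3,-4],0],[[0,0,42],[-4,3,-4],0],[[0,0,42],[-4,3,-4],0],[[0,0,42],[-4,3,-4],0],[[0,0,42],[-4,3,-4],0]]'; python3 log.py;python3 - <<'E'
from p3 import *
s=r.get_state();T=T_wrist(s);R2=tool(-60,0,-1);fin=np.array([.635,-.085,.006+.077])+.0365*R2[:,2];ab=fin+[0,0,.16];go(R2,ab);q=follow(s['q'],T[:3,:3],T[:3,3],R2,ab,25)
E
```

```text
time: 49.58
position: [0.6649, -0.0608, 0.2372]
tool_rot: [0.026, 0.866, 0.498, -0.044]
contact_force: [1.3, 0.4, 0.8]
grip_width: 0.0233
grasp_force: 29.9
time: 50.42
position: [0.6588, -0.0599, 0.3194]
tool_rot: [0.038, 0.667, 0.743, -0.035]
contact_force: [0.3, -1.1, -0.9]
grip_width: 0.0233
grasp_force: 29.9
time: 51.25
position: [0.6225, -0.033, 0.3034]
tool_rot: [0.05, 0.206, 0.977, -0.011]
contact_force: [0.4, 0.7, -0.5]
grip_width: 0.0237
grasp_force: 29.9
time: 52.08
position: [0.6191, -0.0301, 0.2995]
tool_rot: [0.051, -0.153, 0.987, 0.008]
contact_force: [-1.1, 0.5, -0.1]
grip_width: 0.0234
grasp_force: 29.9
q [0.38, 0.32, -0.52, 1.53, 0.14, 1.24, 1.73] F [-1.1, 0.5, -0.1] t 52.1
 turn [-99.5, 38.5, 74.9] shift [34.0, -87.0, -56.0]
end q [-0.33, 0.77, -0.26, 2.06, 1.63, 1.74, 1.91] worst 0.11 err 0.0
```

```bash
python3 -m inch '[[[-5,1.9,3.8],[2,-3,0],0],[[-10,3.9,7.5],[4,-6,0],0],[[-15,5.8,11.3],[6,-10,0],0],[[-20,7.7,15],[8,-14,0],0],[[-25,9.7,18.8],[10,-19,0],0],[[-30,11.6,22.6],[12,-24,0],0],[[-35,13.5,26.3],[14,-29,0],0],[[-40,15.5,30.1],[15,-34,0],0],[[-45,17.4,33.9],[16,-39,0],0],[[-50,19.3,37.6],[17,-44,0],0]]'; python3 -m inch '[[[-5,1.9,3.8],[2,-4,0],0],[[-10,3.9,7.5],[4,-8,-2],0],[[-15,5.8,11.3],[6,-12,-6],0],[[-20,7.7,15],[8,-16,-12],0],[[-25,9.7,18.8],[10,-20,-18],0],[[-30,11.6,22.6],[12,-24,-24],0],[[-35,13.5,26.3],[14,-29,-32],0],[[-40,15.5,30.1],[15,-34,-40],0],[[-45,17.4,33.9],[16,-39,-48],0],[[-49.5,19.2,37.3],[17,-43,-56],0]]';  python3 -m inch '[[[0,0,0],[0,0,0],0],[[0,0,0],[0,0,0],0],[[0,0,0],[0,0,0],0],[[0,0,0],[0,0,0],0],[[0,0,0],[0,0,0],0],[[0,0,0],[0,0,0],0],[[0,0,0],[0,0,0],0],[[0,0,0],[0,0,0],0],[[0,0,0],[0,0,0],0],[[0,0,0],[0,0,0],0]]'; python3 log.py
python3 - <<'E'
from p3 import *
s,im=snap('scene','sc14.png');snap('top','top14.png');s,w=snap('wrist','w14.png');R2=tool(-60,0,-1);fin=np.array([.635,-.085,.006+.077])+.0365*R2[:,2];go(R2,fin)
def blue(im,x0,y0,x1,y1):
    hsv=cv2.cvtColor(im[y0:y1,x0:x1],cv2.COLOR_RGB2HSV);H,S,V=[hsv[...,i].astype(int) for i in range(3)]
    n,l,st,ce=cv2.connectedComponentsWithStats(((H>100)&(H<125)&(S>120)&(V>50)).astype(np.uint8))
    for i in range(1,n):
        if st[i,4]>8: print(st[i,4],np.round(ce[i]+[x0,y0],1))
blue(im,150,100,290,260)
print('pred A foot,mouth; B',proj('scene',[[.635,-.085,.170],[.635,-.085,.322],[.549,-.103,.008],[.549,-.103,.164]]))
# tilt of held tube in the wrist picture: white/grey tube column line vs vertical world axis
g=T_wrist(s)[:3,3]-.0365*T_wrist(s)[:3,2]
print('wrist pred mouth/foot',proj('wrist',[g+[0,0,.083],g+[0,0,.04],g-[0,0,.07]],s)); blue(w,150,0,350,383)
E
```

```text
time: 52.92
position: [0.6369, -0.0729, 0.2999]
tool_rot: [-0.18, -0.457, 0.792, -0.362]
contact_force: [-0.8, 0.7, -1.0]
grip_width: 0.0233
grasp_force: 29.9
time: 53.75
position: [0.6535, -0.116, 0.2429]
tool_rot: [0.353, 0.614, -0.351, 0.613]
contact_force: [0.1, -0.6, -0.5]
grip_width: 0.0231
grasp_force: 29.9
time: 54.58
position: [0.6532, -0.1171, 0.2436]
tool_rot: [0.354, 0.613, -0.353, 0.612]
contact_force: [-0.1, -0.9, -0.7]
grip_width: 0.0234
grasp_force: 29.9
q [-0.31, 0.77, -0.29, 2.06, 1.64, 1.76, 1.92] F [-0.1, -0.9, -0.7] t 54.6
 turn [0.0, -0.2, -0.0] shift [-0.0, 0.0, -160.0]
79 [156.9 102.3]
12 [227.1 136.8]
12 [181.2 142.4]
10 [245.7 141.6]
43 [189.4 178.6]
39 [206.8 185.4]
99 [155.  219.3]
pred A foot,mouth; B [[189.87239091 175.26641086]
 [183.56636172 142.5984651 ]
 [204.21817436 182.78094432]
 [199.97587326 154.38808627]]
wrist pred mouth/foot [[252.06468356 102.70180771]
 [251.65988465 180.41039989]
 [250.8548468  333.09312943]]
2689 [338.8  81. ]
181 [254.4 118.7]
239 [225.  330.7]
349 [276.  329.6]
```

```bash
python3 -m inch '[[[0,0,0],[0,0,-10],0],[[0,0,0],[0,0,-28],0],[[0,0,0],[0,0,-48],0],[[0,0,0],[0,0,-68],0],[[0,0,0],[0,0,-88],0],[[0,0,0],[0,0,-106],0],[[0,0,0],[0,0,-122],0],[[0,0,0],[0,0,-134],0],[[0,0,0],[0,0,-142],0],[[0,0,0],[0,0,-147],0]]'; python3 -m inch '[[[0,0,0],[0,0,0],0],[[0,0,0],[0,0,-1],0],[[0,0,0],[0,0,-1],0],[[0,0,0],[0,0,-2],0],[[0,0,0],[0,0,-2],0],[[0,0,0],[0,0,-3],0],[[0,0,0],[0,0,-3],0],[[0,0,0],[0,0,-4],0],[[0,0,0],[0,0,-4],0],[[0,0,0],[0,0,-4],0]]'; python3 -m inch '[[[0,0,0],[0,0,0],0],[[0,0,0],[0,0,-1],0],[[0,0,0],[0,0,-1],0],[[0,0,0],[0,0,-2],0],[[0,0,0],[0,0,-2],0],[[0,0,0],[0,0,-3],0],[[0,0,0],[0,0,-3],0],[[0,0,0],[0,0,-4],0],[[0,0,0],[0,0,-4],0],[[0,0,0],[0,0,-4],0]]'; python3 log.py
```

```text
time: 55.57
position: [0.6531, -0.117, 0.0952]
tool_rot: [0.355, 0.614, -0.352, 0.611]
contact_force: [-0.5, 0.3, -0.1]
grip_width: 0.0231
grasp_force: 29.9
time: 56.4
position: [0.6533, -0.117, 0.0925]
tool_rot: [0.354, 0.613, -0.353, 0.612]
contact_force: [0.4, 0.1, -0.7]
grip_width: 0.0234
grasp_force: 29.9
time: 57.23
position: [0.6533, -0.1171, 0.0885]
tool_rot: [0.354, 0.613, -0.353, 0.612]
contact_force: [-1.0, -0.6, 0.2]
grip_width: 0.0231
grasp_force: 29.9
q [-0.34, 1.09, -0.24, 1.97, 1.66, 1.78, 1.69] F [-1.0, -0.6, 0.2] t 57.2
```

```bash
python3 -m inch '[[[0,0,0],[0,0,0],0],[[0,0,0],[0,0,-1],0],[[0,0,0],[0,0,-1],0],[[0,0,0],[0,0,-2],0],[[0,0,0],[0,0,-2],0],[[0,0,0],[0,0,-3],0],[[0,0,0],[0,0,-3],0],[[0,0,0],[0,0,-3],0],[[0,0,0],[0,0,-3],0],[[0,0,0],[0,0,-3],0]]'; python3 -m inch '[[[0,0,0],[0,0,0],0],[[0,0,0],[0,0,-1],0],[[0,0,0],[0,0,-1],0],[[0,0,0],[0,0,-2],0],[[0,0,0],[0,0,-2],0],[[0,0,0],[0,0,-3],0],[[0,0,0],[0,0,-3],0],[[0,0,0],[0,0,-3],0],[[0,0,0],[0,0,-3],0],[[0,0,0],[0,0,-3],0]]'; python3 log.py
```

```text
time: 58.07
position: [0.6533, -0.117, 0.0855]
tool_rot: [0.354, 0.613, -0.353, 0.612]
contact_force: [-0.1, -0.0, -0.5]
grip_width: 0.0237
grasp_force: 29.9
time: 58.9
position: [0.6533, -0.117, 0.0825]
tool_rot: [0.354, 0.613, -0.353, 0.612]
contact_force: [-0.6, -0.3, -0.3]
grip_width: 0.0231
grasp_force: 29.9
q [-0.34, 1.1, -0.24, 1.97, 1.67, 1.78, 1.68] F [-0.6, -0.3, -0.3] t 58.9
```

```bash
python3 -m inch '[[[0,0,0],[0,0,0],0],[[0,0,0],[0,0,-1],0],[[0,0,0],[0,0,-1],0],[[0,0,0],[0,0,-2],0],[[0,0,0],[0,0,-2],0],[[0,0,0],[0,0,-3],0],[[0,0,0],[0,0,-3],0],[[0,0,0],[0,0,-3],0],[[0,0,0],[0,0,-3],0],[[0,0,0],[0,0,-3],0]]'; python3 log.py; python3 -m inch '[[[0,0,0],[0,0,0],0],[[0,0,0],[0,0,-1],0],[[0,0,0],[0,0,-1],0],[[0,0,0],[0,0,-1],0],[[0,0,0],[0,0,-2],0],[[0,0,0],[0,0,-2],0],[[0,0,0],[0,0,-2],0],[[0,0,0],[0,0,-2],0],[[0,0,0],[0,0,-2],0],[[0,0,0],[0,0,-2],0]]'; python3 log.py
```

```text
time: 59.73
position: [0.6533, -0.117, 0.0799]
tool_rot: [0.354, 0.613, -0.353, 0.612]
contact_force: [0.7, 0.6, 2.2]
grip_width: 0.0234
grasp_force: 29.9
q [-0.34, 1.1, -0.24, 1.97, 1.67, 1.78, 1.68] F [0.7, 0.6, 2.2] t 59.7
time: 60.57
position: [0.6535, -0.117, 0.0799]
tool_rot: [0.355, 0.612, -0.352, 0.613]
contact_force: [-2.0, 3.0, 10.4]
grip_width: 0.0234
grasp_force: 29.9
q [-0.34, 1.11, -0.24, 1.96, 1.67, 1.78, 1.67] F [-2.0, 3.0, 10.4] t 60.6
```

```bash
python3 -m inch '[[[0,0,0],[0,0,1],0],[[0,0,0],[0,0,2],0],[[0,0,0],[0,0,2],0],[[0,0,0],[0,0,2],0.1],[[0,0,0],[0,0,2],0.2],[[0,0,0],[0,0,2],0.3],[[0,0,0],[0,0,2],0.4],[[0,0,0],[0,0,2],0.4],[[0,0,0],[0,0,2],0.4],[[0,0,0],[0,0,2],0.4]]'; python3 log.py; python3 -m inch '[[[0,0,0],[-2,4,0],0.4],[[0,0,0],[-6,10,0],0.4],[[0,0,0],[-12,21,0],0.4],[[0,0,0],[-18,31,0],0.4],[[0,0,0],[-25,43,0],0.4],[[0,0,0],[-32,55,0],0.4],[[0,0,0],[-39,67,2],0.4],[[0,0,0],[-46,80,5],0.4],[[0,0,0],[-52,90,10],0.4],[[0,0,0],[-58,100,15],0.4]]'; python3 log.py
python3 - <<'E'
from plan import *
s,w=snap('wrist','w15.png');s2,im=snap('scene','sc15.png');s2,t=snap('top','top15.png')
def blue(im,x0,y0,x1,y1,f):
    hsv=cv2.cvtColor(im[y0:y1,x0:x1],cv2.COLOR_RGB2HSV);H,S,V=[hsv[...,i].astype(int) for i in range(3)]
    n,l,st,ce=cv2.connectedComponentsWithStats(((H>100)&(H<125)&(S>100)&(V>50)).astype(np.uint8))
    for i in range(1,n):
        if st[i,4]>6: print(f,st[i,4],st[i,2:4],np.round(ce[i]+[x0,y0],1))
blue(im,140,130,260,250,'scene');blue(t,285,165,345,235,'top')
X=[[.635,-.085,.008],[.635,-.085,.155],[.549,-.103,.008],[.549,-.103,.155]]
print(proj('scene',X),proj('top',X))
E
```

```text
time: 61.4
position: [0.6532, -0.1171, 0.0791]
tool_rot: [0.354, 0.613, -0.353, 0.611]
contact_force: [-1.4, 0.6, 1.0]
grip_width: 0.0352
grasp_force: 0.0
q [-0.34, 1.1, -0.24, 1.97, 1.67, 1.78, 1.68] F [-1.4, 0.6, 1.0] t 61.4
time: 62.23
position: [0.5945, -0.0151, 0.0946]
tool_rot: [0.354, 0.614, -0.352, 0.612]
contact_force: [-0.3, -0.1, -0.2]
grip_width: 0.0348
grasp_force: 0.0
q [-0.55, 1.08, -0.27, 1.97, 1.44, 1.82, 1.65] F [-0.3, -0.1, -0.2] t 62.2
scene 17 [5 5] [227.  136.6]
scene 13 [4 5] [245.5 141.7]
scene 9 [3 4] [236.9 146.1]
scene 8 [3 3] [227.9 148.9]
scene 12 [5 3] [200.2 155.9]
scene 8 [3 3] [246.9 154.9]
scene 14 [4 4] [189.5 178.3]
scene 39 [12 10] [205.  185.9]
scene 45 [14 11] [195.  206.3]
scene 166 [22 24] [151.3 223. ]
top 19 [5 5] [307.8 182.2]
top 34 [11 11] [302.1 191.4]
top 18 [5 5] [312.7 204.9]
top 34 [12 11] [306.5 211.6]
[[195.37788351 203.72697882]
 [190.42936614 178.14823183]
 [204.21817436 182.78094432]
 [200.2424547  156.17391933]] [[303.04398435 190.33330072]
 [307.42352314 182.50076535]
 [308.08060114 210.48369709]
 [313.035829   204.62181644]]
```

Both cylinders stand: the foot and mouth blobs sit where upright ones should (A at (195,206)/(189,178), B at (205,186)/(200,156)). On to the cap, starting with the route.

Run:
```python
from path import *
from plan import go
s=r.get_state();T=T_wrist(s);R0=T[:3,:3];p=T[:3,3];up=p+[-.03,.03,.16]
RV=tool(17,89.9,1);v=np.array([.52,-.0,.30]);q=follow(s['q'],R0,p,R0,up);q=follow(q,R0,up,RV,v,25);go(RV,v,R0,up,'rot')
c=np.array([.409,-.361,.30])
A=RV;pa=v
for i in range(1,5):
    B=R.from_euler('z',-72*i,degrees=True).as_matrix()@RV;pb=v+(c-v)*i/4;q=follow(q,A,pa,B,pb,12);A,pa=B,pb
go(B,c,RV,v,'tot');q=follow(q,B,c,B,np.array([.409,-.361,.132]))
```

```text
end q [-0.64, 0.75, -0.27, 2.06, 1.33, 1.84, 1.87] worst 0.01 err 0.0
end q [0.2, 0.18, -0.34, 1.68, 0.06, 1.3, 1.71] worst 0.02 err 0.0
rot turn [93.7, -36.9, -78.9] shift [-45.0, -15.0, 45.0]
end q [0.24, 0.13, -0.18, 1.73, 0.03, 1.29, 0.67] worst 0.42 err 0.0
end q [0.28, 0.12, -0.0, 1.74, 0.0, 1.28, -0.37] worst 0.41 err 0.0
end q [0.3, 0.14, 0.18, 1.72, -0.03, 1.29, -1.41] worst 0.41 err 0.0
end q [0.31, 0.2, 0.39, 1.66, -0.08, 1.3, -2.44] worst 0.42 err 0.0
tot turn [0.0, 0.0, 72.0] shift [-111.0, -361.0, 0.0]
end q [0.33, 0.35, 0.39, 1.88, -0.16, 0.94, -2.37] worst 0.42 err 0.0
```

```bash
python3 -m inch '[[[0,0,0],[-3,5,30],0.5],[[0,0,0],[-5,8,60],0.5],[[0,0,0],[-5,8,90],0.5],[[0,0,0],[-5,8,120],0.5],[[0,0,0],[-5,8,150],0.5],[[5,-2,-4.2],[-8,8,160],0.5],[[10,-3.9,-8.4],[-12,8,170],0.5],[[15,-5.9,-12.6],[-16,8,175],0.6],[[20,-7.9,-16.8],[-20,8,180],0.7],[[25,-9.8,-21],[-24,8,185],0.8]]'; python3 -m inch '[[[5,-2,-4.2],[-5,1,2],0.8],[[10,-3.9,-8.4],[-10,1,4],0.8],[[15,-5.9,-12.6],[-15,1,6],0.8],[[20,-7.9,-16.8],[-20,2,8],0.8],[[25,-9.8,-21],[-25,2,10],0.8],[[30,-11.8,-25.2],[-30,2,12],0.8],[[35,-13.8,-29.4],[-35,3,14],0.8],[[40,-15.8,-33.7],[-40,3,16],0.8],[[45,-17.7,-37.9],[-45,4,18],0.8],[[50,-19.7,-42],[-50,4,20],0.8]]';  python3 -m inch '[[[5,-2,-4.2],[0,0,0],0.8],[[10,-3.9,-8.4],[0,0,0],0.8],[[15,-5.9,-12.6],[0,0,0],0.8],[[18.7,-7.4,-15.8],[0,0,0],0.8],[[18.7,-7.4,-15.8],[0,0,0],0.8],[[18.7,-7.4,-15.8],[0,0,0],0.8],[[18.7,-7.4,-15.8],[0,0,0],0.8],[[18.7,-7.4,-15.8],[0,0,0],0.8],[[18.7,-7.4,-15.8],[0,0,0],0.8],[[18.7,-7.4,-15.8],[0,0,0],0.8]]'; python3 log.py; python3 -c "
from plan import *
go(tool(17,90,1),[.409,-.361,.30])"
```

```text
time: 63.22
position: [0.5712, -0.0095, 0.2799]
tool_rot: [-0.287, -0.546, 0.612, -0.495]
contact_force: [0.1, 0.1, -0.6]
grip_width: 0.0603
grasp_force: 0.0
time: 64.05
position: [0.5214, -0.0061, 0.2999]
tool_rot: [-0.085, -0.278, 0.945, -0.149]
contact_force: [0.4, -0.6, -0.5]
grip_width: 0.0703
grasp_force: 0.0
time: 64.88
position: [0.5213, -0.0039, 0.2991]
tool_rot: [0.001, -0.15, 0.989, -0.0]
contact_force: [-0.2, -0.4, 0.5]
grip_width: 0.0703
grasp_force: 0.0
q [0.13, 0.17, -0.25, 1.68, 0.04, 1.29, 1.74] F [-0.2, -0.4, 0.5] t 64.9
 turn [-0.0, 0.1, -0.3] shift [-112.0, -357.0, 1.0]
```

```bash
for k in 1 2 3 4; do python3 -m inch '[[[0,0,-7],[-3,-9,0],0.8],[[0,0,-14],[-6,-18,0],0.8],[[0,0,-21],[-8,-27,0],0.8],[[0,0,-28],[-11,-36,0],0.8],[[0,0,-35],[-14,-45,0],0.8],[[0,0,-42],[-17,-54,0],0.8],[[0,0,-49],[-20,-63,0],0.8],[[0,0,-56],[-22,-72,0],0.8],[[0,0,-63],[-25,-81,0],0.8],[[0,0,-70],[-28,-89,0],0.8]]' | tail -1; done; python3 log.py
python3 - <<'E'
from plan import *
s,w=snap('wrist','w16.png');snap('top','top16.png');print(s['position'],s['tool_rot'])
hsv=cv2.cvtColor(w,cv2.COLOR_RGB2HSV);H,S,V=[hsv[...,i].astype(int) for i in range(3)]
n,l,st,ce=cv2.connectedComponentsWithStats(((H>100)&(H<125)&(S>100)&(V>50)).astype(np.uint8))
for i in range(1,n):
    if st[i,4]>200: print(st[i],np.round(ce[i],1),onz('wrist',[ce[i]],.170,s))
print(proj('wrist',[[.409,-.361,.179]],s))
E
```

```text
grasp_force: 0.0
grasp_force: 0.0
grasp_force: 0.0
grasp_force: 0.0
q [0.25, 0.21, 0.46, 1.66, -0.1, 1.3, -2.29] F [-0.2, -0.0, 0.1] t 68.2
[ 0.40960177 -0.36102425  0.29928468] [-6.13157389e-04  7.48152059e-01 -6.63525868e-01 -1.24200024e-03]
[ 228  157   45   47 1450] [249.7 179.5] [[ 0.41044315 -0.36034121  0.17      ]]
[  21  174   65   74 1388] [ 69.1 203.4] [[ 0.63211168 -0.30293505  0.17      ]]
[[250.96682765 180.95350547]]
```

```bash
python3 -m inch '[[[0,0,0],[0,0,-18],0.8],[[0,0,0],[0,0,-36],0.8],[[0,0,0],[0,0,-54],0.8],[[0,0,0],[0,0,-72],0.8],[[0,0,0],[0,0,-90],0.8],[[0,0,0],[0,0,-108],0.8],[[0,0,0],[0,0,-124],0.8],[[0,0,0],[0,0,-138],0.8],[[0,0,0],[0,0,-148],0.8],[[0,0,0],[0,0,-154],0.8]]'; python3 log.py; python3 -m inch '[[[0,0,0],[0,0,-3],0.8],[[0,0,0],[0,0,-6],0.8],[[0,0,0],[0,0,-9],0.8],[[0,0,0],[0,0,-12],0.8],[[0,0,0],[0,0,-12],0.8],[[0,0,0],[0,0,-12],0],[[0,0,0],[0,0,-12],0],[[0,0,0],[0,0,-12],0],[[0,0,0],[0,0,-12],0],[[0,0,0],[0,0,-12],0]]'; python3 log.py
```

```text
time: 69.15
position: [0.4094, -0.3599, 0.1442]
tool_rot: [-0.001, 0.751, -0.66, -0.002]
contact_force: [-0.8, 0.1, -0.6]
grip_width: 0.0703
grasp_force: 0.0
q [0.29, 0.34, 0.43, 1.87, -0.18, 0.97, -2.21] F [-0.8, 0.1, -0.6] t 69.2
time: 69.98
position: [0.41, -0.3611, 0.1339]
tool_rot: [-0.001, 0.75, -0.662, -0.0]
contact_force: [1.3, 0.9, 1.3]
grip_width: 0.0553
grasp_force: 30.0
q [0.3, 0.36, 0.43, 1.88, -0.18, 0.94, -2.2] F [1.3, 0.9, 1.3] t 70.0
```

```bash
for k in 1 2; do python3 -m inch '[[[0,0,7],[0,0,0.1],0],[[0,0,14],[0,0,0.2],0],[[0,0,21],[0,0,0.3],0],[[0,0,28],[0,0,0.5],0],[[0,0,35],[0,0,0.6],0],[[0,0,42],[0,0,0.7],0],[[0,0,49],[0,0,0.8],0],[[0,0,56],[0,0,0.9],0],[[0,0,63],[0,0,1.05],0],[[0,0,70],[0,0,1.2],0]]'; python3 log.py; done; python3 -c "
from h import *
s=r.get_state();print(s['wrist_torque'])"
```

```text
time: 70.82
position: [0.41, -0.3609, 0.135]
tool_rot: [-0.0, 0.994, -0.109, -0.001]
contact_force: [2.3, 0.3, 0.1]
grip_width: 0.0555
grasp_force: 30.0
q [0.5, 0.34, 0.17, 1.87, -0.07, 0.94, -1.09] F [2.3, 0.3, 0.1] t 70.8
time: 71.65
position: [0.4104, -0.3616, 0.1364]
tool_rot: [0.002, 0.877, 0.481, -0.001]
contact_force: [4.7, -1.4, -0.5]
grip_width: 0.0554
grasp_force: 30.0
q [0.69, 0.34, -0.07, 1.85, 0.03, 0.94, 0.03] F [4.7, -1.4, -0.5] t 71.7
[-0.22694695 -0.83589014 -0.03811428]
```

```bash
for k in 1 2; do python3 -m inch '[[[0,0,7],[0,0,0.1],0],[[0,0,14],[0,0,0.2],0],[[0,0,21],[0,0,0.3],0],[[0,0,28],[0,0,0.5],0],[[0,0,35],[0,0,0.6],0],[[0,0,42],[0,0,0.7],0],[[0,0,49],[0,0,0.8],0],[[0,0,56],[0,0,0.9],0],[[0,0,63],[0,0,1.05],0],[[0,0,70],[0,0,1.2],0]]' | tail -4; python3 log.py; done
python3 -m inch '[[[0,0,0],[0,0,0],0],[[0,0,0],[0,0,0],0],[[0,0,0],[0,0,0],0.3],[[0,0,0],[0,0,0],0.6],[[0,0,0],[0,0,0],0.8],[[0,0,0],[0,0,0],0.8],[[0,0,0],[0,0,0],0.8],[[0,0,0],[0,0,0],0.8],[[0,0,0],[0,0,8],0.8],[[0,0,0],[0,0,20],0.8]]'; python3 log.py
python3 - <<'E'
from h import *
s,w=snap('wrist','w17.png');s2,t=snap('top','top17.png')
for f in('top16','top17'):
    pass
hsv=cv2.cvtColor(w,cv2.COLOR_RGB2HSV);H,S,V=[hsv[...,i].astype(int) for i in range(3)]
c=proj('wrist',[[.409,-.361,.183]],s)[0];print('cap pix',c)
yy,xx=np.mgrid[:384,:512];m=(S<70)&(V>140)&(np.hypot(xx-c[0],yy-c[1])<28);p=np.argwhere(m)[:,::-1].astype(float);print(len(p))
if len(p)>20:
    X=onz('wrist',p,.183,s)[:,:2];u,d,v=np.linalg.svd(X-X.mean(0),full_matrices=False);print('bar az',np.degrees(np.arctan2(v[0,1],v[0,0]))%180,X.mean(0),d)
E
```

```text
tool_rot: [0.002, 0.443, 0.897, -0.001]
contact_force: [1.5, 0.7, 1.0]
grip_width: 0.0556
grasp_force: 30.0
q [0.88, 0.36, -0.31, 1.84, 0.13, 0.96, 1.16] F [1.5, 0.7, 1.0] t 72.5
tool_rot: [0.002, -0.152, 0.988, -0.0]
contact_force: [3.2, -0.2, -0.4]
grip_width: 0.0555
grasp_force: 30.0
q [1.08, 0.39, -0.57, 1.83, 0.25, 0.99, 2.29] F [3.2, -0.2, -0.4] t 73.3
time: 74.15
position: [0.4085, -0.3607, 0.1581]
tool_rot: [0.001, -0.149, 0.989, 0.001]
contact_force: [0.7, -0.3, -0.2]
grip_width: 0.0704
grasp_force: 0.0
q [1.09, 0.37, -0.57, 1.81, 0.23, 1.03, 2.3] F [0.7, -0.3, -0.2] t 74.2
cap pix [249.08408035 236.05077677]
441
bar az 90.76982846025217 [ 0.40935849 -0.35964946] [0.1969151  0.03937952]
```

```bash
for k in 1 2 3 4; do python3 -m inch '[[[0,0,-7],[0,0,0],0.8],[[0,0,-14],[0,0,0],0.8],[[0,0,-21],[0,0,0],0.8],[[0,0,-28],[0,0,0],0.8],[[0,0,-35],[0,0,0],0.8],[[0,0,-42],[0,0,0],0.8],[[0,0,-49],[0,0,0],0.8],[[0,0,-56],[0,0,0],0.8],[[0,0,-63],[0,0,0],0.8],[[0,0,-70],[0,0,0],0.8]]'|sed -n 2p; done; python3 log.py; python3 -m inch '[[[0,0,0],[0,0,-5],0.8],[[0,0,0],[0,0,-10],0.8],[[0,0,0],[0,0,-15],0.8],[[0,0,0],[0,0,-19],0.8],[[0,0,0],[0,0,-19],0.8],[[0,0,0],[0,0,-19],0],[[0,0,0],[0,0,-19],0],[[0,0,0],[0,0,-19],0],[[0,0,0],[0,0,-19],0],[[0,0,0],[0,0,-19],0]]'; python3 log.py
```

```text
position: [0.4094, -0.3612, 0.1588]
position: [0.4094, -0.3611, 0.1588]
position: [0.4095, -0.3611, 0.1588]
position: [0.4095, -0.361, 0.1587]
q [0.35, 0.32, 0.35, 1.85, -0.13, 0.99, -2.26] F [-0.7, -0.5, 0.3] t 77.6
time: 78.42
position: [0.4096, -0.3612, 0.1396]
tool_rot: [-0.001, 0.75, -0.662, -0.0]
contact_force: [1.6, -0.6, 0.4]
grip_width: 0.055
grasp_force: 30.0
q [0.36, 0.34, 0.35, 1.87, -0.14, 0.95, -2.24] F [1.6, -0.6, 0.4] t 78.4
```

Second stroke, then release and check the bar angle.

```bash
cat > bar.py <<'E'
from h import *
import sys
z=float(sys.argv[1]);s,w=snap('wrist',sys.argv[2]+'.png')
hsv=cv2.cvtColor(w,cv2.COLOR_RGB2HSV);H,S,V=[hsv[...,i].astype(int) for i in range(3)]
c=proj('wrist',[[.4095,-.3605,z]],s)[0];yy,xx=np.mgrid[:384,:512];m=(S<70)&(V>140)&(np.hypot(xx-c[0],yy-c[1])<28);p=np.argwhere(m)[:,::-1].astype(float)
X=onz('wrist',p,z,s)[:,:2];u,d,v=np.linalg.svd(X-X.mean(0),full_matrices=False);print('bar az',np.degrees(np.arctan2(v[0,1],v[0,0]))%180,X.mean(0),len(p))
E
for k in 1 2 3 4; do python3 -m inch '[[[0,0,7],[0,0,0.1],0],[[0,0,14],[0,0,0.2],0],[[0,0,21],[0,0,0.3],0],[[0,0,28],[0,0,0.5],0],[[0,0,35],[0,0,0.6],0],[[0,0,42],[0,0,0.7],0],[[0,0,49],[0,0,0.8],0],[[0,0,56],[0,0,0.9],0],[[0,0,63],[0,0,1.05],0],[[0,0,70],[0,0,1.2],0]]' | tail -3; done; python3 log.py
python3 -m inch '[[[0,0,0],[0,0,0],0],[[0,0,0],[0,0,0],0],[[0,0,0],[0,0,0],0.3],[[0,0,0],[0,0,0],0.6],[[0,0,0],[0,0,0],0.8],[[0,0,0],[0,0,0],0.8],[[0,0,0],[0,0,0],0.8],[[0,0,0],[0,0,0],0.8],[[0,0,0],[0,0,8],0.8],[[0,0,0],[0,0,20],0.8]]'; python3 bar.py .188 w18
```

```text
contact_force: [4.0, -2.9, -2.4]
grip_width: 0.0548
grasp_force: 29.9
contact_force: [5.2, 2.1, -0.3]
grip_width: 0.0552
grasp_force: 29.9
contact_force: [0.8, 2.0, 1.7]
grip_width: 0.0548
grasp_force: 29.9
contact_force: [1.4, 0.7, 2.7]
grip_width: 0.0552
grasp_force: 29.9
q [1.13, 0.4, -0.63, 1.82, 0.27, 1.01, 2.26] F [1.4, 0.7, 2.7] t 81.8
time: 82.58
position: [0.4086, -0.3606, 0.1638]
tool_rot: [0.001, -0.149, 0.989, 0.001]
contact_force: [0.6, -0.4, -0.0]
grip_width: 0.0704
grasp_force: 0.0
bar az 8.59967860245211 [ 0.40979543 -0.35977785] 434
```

```bash
for k in 1 2 3 4; do python3 -m inch '[[[0,0,-7],[0,0,0],0.8],[[0,0,-14],[0,0,0],0.8],[[0,0,-21],[0,0,0],0.8],[[0,0,-28],[0,0,0],0.8],[[0,0,-35],[0,0,0],0.8],[[0,0,-42],[0,0,0],0.8],[[0,0,-49],[0,0,0],0.8],[[0,0,-56],[0,0,0],0.8],[[0,0,-63],[0,0,0],0.8],[[0,0,-70],[0,0,0],0.8]]'|sed -n 2p; done; python3 -m inch '[[[0,0,0],[0,0,-5],0.8],[[0,0,0],[0,0,-10],0.8],[[0,0,0],[0,0,-15],0.8],[[0,0,0],[0,0,-19],0.8],[[0,0,0],[0,0,-19],0.8],[[0,0,0],[0,0,-19],0],[[0,0,0],[0,0,-19],0],[[0,0,0],[0,0,-19],0],[[0,0,0],[0,0,-19],0],[[0,0,0],[0,0,-19],0]]'; python3 log.py; for k in 1 2; do python3 -m inch '[[[0,0,7],[0,0,0.1],0],[[0,0,14],[0,0,0.2],0],[[0,0,21],[0,0,0.3],0],[[0,0,28],[0,0,0.5],0],[[0,0,35],[0,0,0.6],0],[[0,0,42],[0,0,0.7],0],[[0,0,49],[0,0,0.8],0],[[0,0,56],[0,0,0.9],0],[[0,0,63],[0,0,1.05],0],[[0,0,70],[0,0,1.2],0]]' | tail -3; done; python3 log.py
```

```text
position: [0.4097, -0.3612, 0.1651]
position: [0.4098, -0.3611, 0.1651]
position: [0.4098, -0.3611, 0.1651]
position: [0.4099, -0.3611, 0.1651]
time: 86.8
position: [0.4096, -0.3612, 0.1454]
tool_rot: [-0.001, 0.75, -0.662, -0.001]
contact_force: [0.5, 0.3, -0.0]
grip_width: 0.0537
grasp_force: 30.0
q [0.42, 0.33, 0.27, 1.86, -0.11, 0.96, -2.28] F [0.5, 0.3, -0.0] t 86.8
contact_force: [3.7, -0.5, -0.8]
grip_width: 0.0536
grasp_force: 30.0
contact_force: [1.6, 0.6, 0.1]
grip_width: 0.0539
grasp_force: 30.0
q [0.79, 0.34, -0.2, 1.84, 0.08, 0.98, -0.01] F [1.6, 0.6, 0.1] t 88.5
```

Total 700° so far. Another 90°, then a gentle test lift while watching the force.

```bash
python3 -m inch '[[[0,0,7],[0,0,0.1],0],[[0,0,14],[0,0,0.2],0],[[0,0,21],[0,0,0.3],0],[[0,0,28],[0,0,0.5],0],[[0,0,35],[0,0,0.6],0],[[0,0,42],[0,0,0.7],0],[[0,0,49],[0,0,0.8],0],[[0,0,56],[0,0,0.9],0],[[0,0,63],[0,0,1.05],0],[[0,0,70],[0,0,1.2],0]]' | tail -3; python3 -m inch '[[[0,0,5],[0,0,0.1],0],[[0,0,10],[0,0,0.2],0],[[0,0,15],[0,0,0.3],0],[[0,0,20],[0,0,0.4],0],[[0,0,25],[0,0,0.4],0],[[0,0,30],[0,0,0.5],0],[[0,0,35],[0,0,0.5],0],[[0,0,40],[0,0,0.6],0],[[0,0,40],[0,0,1],0],[[0,0,40],[0,0,1.5],0]]';python3 log.py; python3 -m inch '[[[0,0,0],[0,0,0],0],[[0,0,0],[0,0,0.5],0],[[0,0,0],[0,0,1],0],[[0,0,0],[0,0,1.5],0],[[0,0,0],[0,0,2],0],[[0,0,0],[0,0,2],0],[[0,0,0],[0,0,2],0],[[0,0,0],[0,0,2],0],[[0,0,0],[0,0,2],0],[[0,0,0],[0,0,2],0]]'
```

```text
contact_force: [2.2, 0.1, -0.6]
grip_width: 0.0538
grasp_force: 30.0
time: 90.13
position: [0.4092, -0.3608, 0.1501]
tool_rot: [0.001, 0.114, 0.994, -0.0]
contact_force: [0.4, 2.1, -0.6]
grip_width: 0.0536
grasp_force: 30.0
q [1.09, 0.38, -0.58, 1.82, 0.24, 1.01, 1.76] F [0.4, 2.1, -0.6] t 90.1
time: 90.97
position: [0.4092, -0.3609, 0.1522]
tool_rot: [0.001, 0.112, 0.994, -0.0]
contact_force: [0.1, 2.5, -1.1]
grip_width: 0.0537
grasp_force: 30.0
```

The cap is free (only −1 N on the lift). Lifting it clear and carrying it to the dish.

```bash
python3 -m inch '[[[0,0,0],[0,0,4],0],[[0,0,0],[0,0,10],0],[[0,0,0],[0,0,20],0],[[0,0,0],[0,0,32],0],[[0,0,0],[0,0,45],0],[[0,0,0],[0,0,58],0],[[0,0,0],[0,0,68],0],[[0,0,0],[0,0,75],0],[[0,0,0],[0,0,78],0],[[0,0,0],[0,0,80],0]]'; python3 -m inch '[[[0,0,0],[8,-1,0],0],[[0,0,0],[22,-2,0],0],[[0,0,0],[40,-4,0],0],[[0,0,0],[60,-6,0],0],[[0,0,0],[80,-8,0],0],[[0,0,0],[100,-10,0],0],[[0,0,0],[118,-11,0],0],[[0,0,0],[133,-12,0],0],[[0,0,0],[142,-13,0],0],[[0,0,0],[147,-13,0],0]]'; python3 log.py
python3 - <<'E'
from h import *
s,w=snap('wrist','w19.png');s2,t=snap('top','top19.png');s3,im=snap('scene','sc19.png')
# dish corners again from top start picture (arm away) vs two views
print(np.round(tri(ray('top',(372,207.7)),ray('scene',(138,156.2)))[0]*1e3), np.round(onz('scene',[(114.6,158.6),(132.6,138.5),(160.6,154),(143,174.5)],.012).mean(0)*1e3))
hsv=cv2.cvtColor(im,cv2.COLOR_RGB2HSV);H,S,V=[hsv[...,i].astype(int) for i in range(3)]
n,l,st,ce=cv2.connectedComponentsWithStats(((H>100)&(H<125)&(S>110)&(V>50)).astype(np.uint8)[90:240,90:260])
for i in range(1,n):
    if st[i,4]>6: print(st[i,4],np.round(ce[i]+[90,90],1))
E
```

```text
time: 91.8
position: [0.4093, -0.3612, 0.2329]
tool_rot: [0.002, 0.112, 0.994, -0.001]
contact_force: [-0.2, -0.0, 0.1]
grip_width: 0.0539
grasp_force: 30.0
time: 92.63
position: [0.5574, -0.3734, 0.2309]
tool_rot: [0.001, 0.112, 0.994, 0.0]
contact_force: [1.1, 1.2, 0.0]
grip_width: 0.0536
grasp_force: 30.0
q [0.89, 0.53, -0.57, 1.4, 0.29, 1.3, 1.65] F [1.1, 1.2, 0.0] t 92.6
[ 558. -376.    0.] [ 564. -370.   12.]
134 [117.3 107.2]
15 [227.  136.6]
12 [245.7 141.7]
11 [200.4 155.9]
13 [189.5 178.2]
34 [205.4 186.1]
38 [195.4 206.8]
259 [142.3 222.9]
```

```bash
python3 -m inch '[[[0,0,0],[0,-1,-12],0],[[0,0,0],[1,-1,-36],0],[[0,0,0],[1,-1,-62],0],[[0,0,0],[1,-1,-90],0],[[0,0,0],[1,-1,-118],0],[[0,0,0],[1,-1,-146],0],[[0,0,0],[1,-1,-172],0],[[0,0,0],[1,-1,-196],0],[[0,0,0],[1,-1,-214],0],[[0,0,0],[1,-1,-226],0]]'; python3 -m inch '[[[0,0,0],[0,0,-1],0],[[0,0,0],[0,0,-3],0],[[0,0,0],[0,0,-5],0],[[0,0,0],[0,0,-7],0],[[0,0,0],[0,0,-8],0],[[0,0,0],[0,0,-9],0],[[0,0,0],[0,0,-10],0],[[0,0,0],[0,0,-11],0],[[0,0,0],[0,0,-12],0],[[0,0,0],[0,0,-12],0]]'; python3 log.py; python3 -m inch '[[[0,0,0],[0,0,0],0],[[0,0,0],[0,0,-1],0],[[0,0,0],[0,0,-1],0],[[0,0,0],[0,0,-2],0],[[0,0,0],[0,0,-2],0],[[0,0,0],[0,0,-3],0],[[0,0,0],[0,0,-3],0],[[0,0,0],[0,0,-3],0],[[0,0,0],[0,0,-3],0],[[0,0,0],[0,0,-3],0]]'; python3 log.py
```

```text
time: 93.62
position: [0.5549, -0.3749, 0.0035]
tool_rot: [-0.0, 0.113, 0.994, 0.0]
contact_force: [-0.3, -0.5, -0.1]
grip_width: 0.0541
grasp_force: 30.0
time: 94.45
position: [0.5571, -0.375, -0.006]
tool_rot: [0.001, 0.112, 0.994, -0.0]
contact_force: [-0.3, 0.0, -0.3]
grip_width: 0.0537
grasp_force: 30.0
q [0.84, 0.75, -0.49, 1.61, 0.43, 0.88, 1.54] F [-0.3, 0.0, -0.3] t 94.5
time: 95.28
position: [0.5573, -0.375, -0.0088]
tool_rot: [0.001, 0.112, 0.994, -0.0]
contact_force: [0.0, -0.1, -0.0]
grip_width: 0.0537
grasp_force: 30.0
q [0.84, 0.76, -0.49, 1.61, 0.43, 0.88, 1.53] F [0.0, -0.1, -0.0] t 95.3
```

```bash
python3 -m inch '[[[0,0,0],[0,0,0],0],[[0,0,0],[0,0,-1],0],[[0,0,0],[0,0,-1],0],[[0,0,0],[0,0,-2],0],[[0,0,0],[0,0,-2],0],[[0,0,0],[0,0,-3],0],[[0,0,0],[0,0,-3],0],[[0,0,0],[0,0,-3],0],[[0,0,0],[0,0,-3],0],[[0,0,0],[0,0,-3],0]]'; python3 -m inch '[[[0,0,0],[0,0,0],0],[[0,0,0],[0,0,-1],0],[[0,0,0],[0,0,-1],0],[[0,0,0],[0,0,-2],0],[[0,0,0],[0,0,-2],0],[[0,0,0],[0,0,-3],0],[[0,0,0],[0,0,-3],0],[[0,0,0],[0,0,-3],0],[[0,0,0],[0,0,-3],0],[[0,0,0],[0,0,-3],0]]';python3 log.py
```

```text
time: 96.12
position: [0.5573, -0.3751, -0.0117]
tool_rot: [0.001, 0.112, 0.994, -0.0]
contact_force: [-0.0, -0.4, -1.1]
grip_width: 0.0539
grasp_force: 30.0
time: 96.95
position: [0.5574, -0.3751, -0.0136]
tool_rot: [0.001, 0.112, 0.994, -0.001]
contact_force: [-4.0, 1.3, 9.7]
grip_width: 0.0537
grasp_force: 30.0
q [0.84, 0.76, -0.48, 1.62, 0.44, 0.87, 1.53] F [-4.0, 1.3, 9.7] t 97.0
```

The cap sits on the dish floor. Releasing, going straight up and clearing away.

```bash
python3 -m inch '[[[0,0,0],[0,0,1],0],[[0,0,0],[0,0,1],0.2],[[0,0,0],[0,0,1],0.5],[[0,0,0],[0,0,1],0.75],[[0,0,0],[0,0,1],0.75],[[0,0,0],[0,0,1],0.75],[[0,0,0],[0,0,1],0.75],[[0,0,0],[0,0,1],0.75],[[0,0,0],[0,0,1],0.75],[[0,0,0],[0,0,1],0.75]]'; python3 -m inch '[[[0,0,0],[0,0,5],0.75],[[0,0,0],[0,0,18],0.75],[[0,0,0],[0,0,40],0.75],[[0,0,0],[0,0,65],0.75],[[0,0,0],[0,0,95],0.75],[[0,0,0],[0,0,125],0.75],[[0,0,0],[0,0,155],0.75],[[0,0,0],[0,0,185],0.75],[[0,0,0],[0,0,215],0.75],[[0,0,0],[0,0,240],0.75]]'; python3 -m inch '[[[0,0,0],[-5,0,15],0.75],[[0,0,0],[-15,-3,30],0.75],[[0,0,0],[-30,-10,45],0.75],[[0,0,0],[-50,-20,60],0.75],[[0,0,0],[-75,-30,70],0.75],[[0,0,0],[-100,-40,80],0.75],[[0,0,0],[-125,-50,80],0.75],[[0,0,0],[-145,-60,80],0.75],[[0,0,0],[-155,-65,80],0.75],[[0,0,0],[-160,-70,80],0.75]]'; python3 log.py
python3 - <<'E'
from h import *
s2,im=snap('scene','sc20.png');s2,t=snap('top','top20.png')
cv2.imwrite('pics/c20.png',np.hstack([cv2.resize(im[70:270,90:290],(400,400),interpolation=2)[...,::-1],cv2.resize(t[140:270,270:400],(400,400),interpolation=2)[...,::-1]]))
E
```

```text
time: 97.78
position: [0.5573, -0.375, -0.0138]
tool_rot: [0.001, 0.112, 0.994, -0.0]
contact_force: [-0.5, 0.5, -0.3]
grip_width: 0.066
grasp_force: 0.0
time: 98.62
position: [0.5576, -0.3749, 0.2303]
tool_rot: [0.003, 0.112, 0.994, -0.001]
contact_force: [1.2, 0.3, -0.1]
grip_width: 0.0661
grasp_force: 0.0
time: 99.45
position: [0.3947, -0.4459, 0.3062]
tool_rot: [0.001, 0.114, 0.994, -0.0]
contact_force: [0.5, -0.3, 0.4]
grip_width: 0.0658
grasp_force: 0.0
q [1.18, 0.34, -0.57, 1.48, 0.19, 1.37, 1.95] F [0.5, -0.3, 0.4] t 99.5
```

View pics/c20.png

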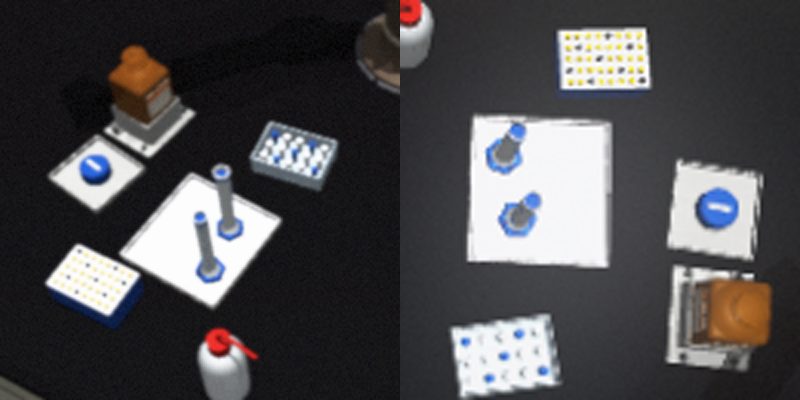

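Both cylinders stand on the tray (crop feet (505,153) and (517,217)), and the cap lies flat in the dish at (717,209). One quick check that no third cylinder was hidden, then hand in.

Run:
```python
from meas import *
for n in('top20','sc20'):
    hsv=cv2.cvtColor(cv2.imread(f'pics/{n}.png'),cv2.COLOR_BGR2HSV);H,S,V=[hsv[...,i].astype(int) for i in range(3)]
    print(n,[(int(st[4]),np.round(ce).tolist()) for i,st,ce in cc((H>100)&(H<125)&(S>130)&(V>60),15)[0]])
```

```text
top20 [(25, [302.0, 191.0]), (105, [373.0, 207.0]), (27, [307.0, 211.0]), (49, [508.0, 217.0])]
sc20 [(1416, [477.0, 69.0]), (2186, [32.0, 75.0]), (16, [508.0, 90.0]), (130, [137.0, 155.0]), (26, [206.0, 186.0]), (32, [196.0, 207.0]), (221, [142.0, 223.0])]
```

```bash
python3 -c "
from plant import r
print(r.hand_in())"
```

```text
the job is handed in; nothing more can be done
None
```

Handed in at about 100 s: both cylinders found stand on the tray (one fell over partway and was stood up again before the cap was touched), the cap came free after about 810° and lies flat in the dish, and the wash bottle and both boxes were left alone.

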